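# Isolate the glaze mixer and open its tub

## Task

Switch the mixer off first: turn the red isolator handle anticlockwise, from the green mark all the way to its stop at the white mark, before moving the lid. Then take the lid of the maroon glaze tub by its wooden handle and tip the handle side up about 15 degrees while its far edge stays low at the tub's rim, so that drips run back in, and draw it out from under the mixer head and off the tub without knocking the mixer. Lower it gently, handle upward, onto the middle of the round wooden board, letting go only once it rests there, and leave the jar, mug and brush undisturbed.

Things in the scene. Friction and masses are not known exactly. Their poses are not given: they have to be found in the camera images.
- mixer: Fixed bench mixer. Origin on the table under the tub's centre, x pointing away from the robot to its column. Foot plate 10 mm thick (x -95 to 175, y +-100); column 35 x 50 mm at x = 145; green motor head overhanging the lid: y +-38, x = -60 to 155, z = 240 to 300 mm, with a shaft stub of radius 12 down to z = 220 at x = 0.
- tub: Fixed round maroon plastic tub standing on the foot plate, centred under the mixer's origin axis; 120 mm high, outer radius 80 mm and inner radius 75 mm at the rim. Origin at the centre of its underside (z = 10 mm above the table), so the rim is 130 mm above the table.
- lid: Loose round cream lid, about 0.18 kg, resting on the tub's rim. Origin at the centre of its underside, z up. Plug of radius 68 mm at z = 0 to 8 (inside the rim), disc of radius 86 at z = 8 to 14 (rests on the rim). Wooden bar handle on posts at the robot's side, along the lid's x axis: x = -100 to -45, 14 wide in y, z = 26 to 54 mm.
- lid_grip (a point): Point in the wooden bar handle where to grip the lid, at (-75, 0, 42) mm in the lid's frame; axes as the lid's. The fingers close along y.
- lid_far (a point): Point on the lid's far edge, across from the handle, at (86, 0, 8) mm in the lid's frame.
- isolator_box: Fixed grey isolator box 110 x 100 x 70 mm on the table with a yellow dial on its top; origin at the centre of its underside. White mark (off) on its +y side, green mark (on) 60 degrees clockwise from it.
- isolator (a joint): Angle of the red isolator handle: 0 = off (stop, handle along the box's y axis, pointer at the white mark), growing clockwise seen from above to 1.05 rad = on (stop, green mark). About 0.1 N m to turn; stays where it is left.
- isolator_grip (a point): Centre of the red isolator handle, on its turning axis (vertical), 99 mm above the table; its y axis lies along the handle and turns with it. The handle is a bar 72 mm long, 14 mm wide and 30 mm high, from 81 to 111 mm above the table, on the top of the box.
- bat: Fixed round pale wooden board (potter's bat) on the table, radius 110 mm, 15 mm thick; origin at the centre of its underside.
- jar: Bystander: amber jar with black cap, radius 36 mm, 110 mm high; origin at the centre of its underside.
- mug: Bystander: blue mug, radius 40 mm, 90 mm high; origin at the centre of its underside.
- brush: Bystander: brush 190 mm long lying on the table between robot and tub, along its own x axis.
Not all that is in view belongs to the job. Of the things like the lid, leave any that is purple; of the rest the smaller one is meant. Of the things shaped like the bat, the wooden one is meant.

How it is judged:
By the outcome, as a careful person would: the job done as asked, in the order asked, and still so for the second after the job is handed in, with the robot touching nothing.
It also fails if it takes over 72 s, if anything falls off the work surface, if the arm or the gripper's body presses on something with over 40 N, if the wrist force passes 120 N, or if a joint passes its speed limit or range.

## Robot

A 6-joint arm with a two-finger parallel gripper is mounted at the origin on the work surface. World frame = base frame: x ahead of the robot, y to its left, z up, the work surface at z = 0. Lengths are in m, angles in degrees, forces in N, time in s.
With the tool pointing down it reaches from about 0.4 to 0.825 m from the base axis. Payload 7 kg.
Tool frame: the origin (TCP) lies midway between the tips of the shut fingers; the grasp point (between the pads) lies r.hold_point_z behind it (r.hold_point_z is the distance from the TCP to the grasp point, in m); z points along the fingers, x is the direction in which the jaws open and shut, and the axes are right-handed (so a half turn about z gives the same grasp; the last joint's range is limited). The gripper opens to 88 mm and grips with 3 to 60 N. Pads are 19 mm wide; open, the fingers measure 130 mm over their backs; the gripper's body (78 mm by 193 mm) begins 47 mm behind the grasp point.
Start: joints at [83.829, 20.546, 0.682, 0, -70.136, -16.507], TCP at [0.26, 0.623, 0.205] pointing down, gripper open.
Joint ranges: [-176.03, 176.03], [-82.01, 121.73], [-58.28, 71.71], [-173.87, 95.51], [-174.79, -0.11], [-173.66, 173.66]. Speed limits (degrees/s): [136.94, 136.94, 172.46, 180, 180, 180].

## Interface

Orientations are given as [roll, pitch, yaw] about the fixed x, y, z axes, in that order (R = Rz(yaw) Ry(pitch) Rx(roll)).
In Python, from plant import get_state, viewer, close_job, r gives the robot as it stands.
- The arm moves only by the tool apply_moves, never from a script. Its argument "plan" is a list of rows, each a list of 3 entries, a list of its own where there are three numbers: the closure in counts, from 0 (fully open) to 255 (shut), then the shift along the tool's x, y, z in units of 50 mm (1.0 is 50 mm), then the turn about the tool's z in units of 6 degrees (1.0 is 6 degrees). A call has 1 to 12 rows; each row shifts and turns the commanded pose from where the row before left it, along the tool's axes as they then stand; what a row does not reach is not made up. A row lasts 1/8 s, in which the tool goes at most 62.5 mm and 10.7 degrees, less where a joint would pass 70% of its speed; a pose out of reach is approached as far as the arm can. A call is refused whole if a number of a shift passes 1 or a number of a turn 1, either way. A call with a gripper value outside its range is refused whole. The fingers move at their own pace and stop on an object; "squeeze" is the grip in N (left out, the last holds). Time passes only in rows, so rows that do not move let the fingers close. It gives the time, the measured TCP pose, the force and the opening at its end, in the units of the state.
- get_state(): the state, without advancing time (a new reading comes with each control period).
- viewer.capture(name): name is "side" or "top"; returns a dict with "frame" (480x640x3 uint8, blue, green, red), "K" (3x3 intrinsics, pixels), "R" (3x3) and "t" (3): a world point X has camera coordinates R X + t. Camera axes: x right, y down, z forward; pixel columns grow to the right and rows downward; lengths in m; the calibration is good to about 2 mm. A picture is of the moment at which its call begins. There is no depth.
- close_job(): hands the job in, once; it reports no verdict.
The state is a dict: "time_s": time; "joints": joint angles; "qd": joint speeds; "joint_torque": joint torques, N m; "tcp_pos": TCP position; "eef_rot": TCP orientation; "contact_force": force on the tool from outside, world axes, zero at the start; "moment": the same for the moment, N m; "gripper_width": finger opening in m.
Only numpy, scipy, OpenCV 4.12 (cv2) and the standard library are available. Lean on these libraries where they do the work, as an engineer would, in place of code of your own. Each camera call takes 0.05 s, during which the arm holds its last target.

## Working session

There is one attempt and no reset: what is moved stays moved. The work goes in short steps, Python scripts to look and compute and a tool call to move; the robot and the scene stay as the last step left them, time stands still between calls to the robot, and variables do not carry over. Pictures are saved under pics/ and viewed, and the job is handed in when it is done.

Besides the shell and the picture viewer there is one more tool, called after "Emit:" in YAML: its name, and indented under it one key for each argument. apply_moves: Moves the arm, as the interface text tells. Its arguments: {"type":"object","properties":{"plan":{"type":"array","items":{"type":"array"}},"squeeze":{"type":"number"}},"required":["plan"]}

```bash
ls; mkdir -p pics
cat > h.py <<'E'
import numpy as np,cv2
from plant import get_state,viewer,close_job,r
def cap(n,f):
    d=viewer.capture(n); cv2.imwrite('pics/'+f+'.png',d['frame']); np.savez('pics/'+f+'.npz',**{k:np.array(d[k]) for k in('frame','K','R','t')}); return d
def load(f): return np.load('pics/'+f+'.npz')
def ray(d,u,v,z):
    K,R,t=d['K'],d['R'],d['t']; c=-R.T@t; w=R.T@np.linalg.inv(K)@np.array([u,v,1.]); s=(z-c[2])/w[2]; return c+s*w
def proj(d,X):
    p=d['R']@np.asarray(X,float)+d['t']; q=d['K']@p; return q[:2]/q[2]
def crop(f,x0,y0,x1,y1,s,o):
    im=load(f)['frame'][y0:y1,x0:x1]; cv2.imwrite('pics/'+o+'.png',cv2.resize(im,None,fx=s,fy=s,interpolation=cv2.INTER_CUBIC))
E
python3 - <<'E'
from h import *
for n in('side','top'):
    d=cap(n,n+'0'); print(n,-d['R'].T@d['t'],d['K'][0,0])
print(get_state(),r.hold_point_z)
E
```

```text
pics
side [0.64313197 0.96768242 1.59849506] 595.0794784797107
top [0.29897401 0.04809274 1.98255525] 617.8623565706497
{'time_s': 0.1, 'joints': array([ 8.38310327e+01,  2.05868142e+01,  6.38566200e-01, -1.65705434e-02,
       -7.01365364e+01, -1.65085677e+01]), 'qd': array([-0.00104154, -0.02253382,  0.1116864 ,  0.03670204,  0.02132512,
        0.03876925]), 'joint_torque': array([-1.48745155e-03, -5.84160519e+01,  2.93751830e+01,  7.01553449e+00,
        1.01950337e-02, -5.54504402e-05]), 'tcp_pos': array([0.26007744, 0.62236792, 0.20382244]), 'eef_rot': array([-1.79990842e+02, -8.57163100e-02, -1.12683184e+02]), 'contact_force': array([-0.26271967,  0.33907443,  0.43994187]), 'moment': array([ 0.02580533, -0.00102632, -0.01139393]), 'gripper_width': 0.08710620658716532} 0.0188
```

View pics/side0.png

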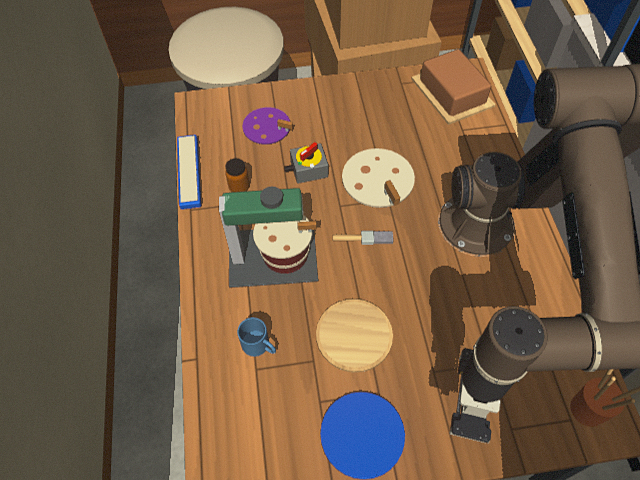

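View pics/top0.png

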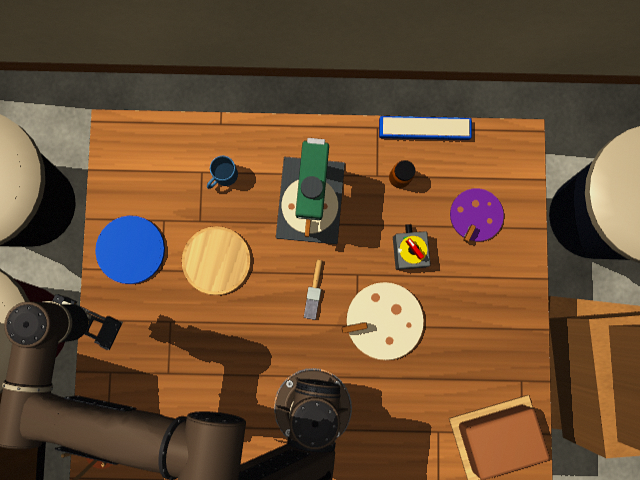

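Lid candidates in the top view: the cream lid on the tub (310,205), a larger cream lid on the table (385,320), which is a decoy, and a purple one (477,215), which I leave alone. Bat candidates: wooden (216,260), which is the one meant, and blue (130,249). I'll check these in close crops.

Run:
```python
from h import *
crop('top0',260,125,440,275,4.4,'c1'); crop('side0',210,130,340,290,3.7,'c2')
crop('top0',175,220,260,300,7,'c3')
```

```text
(no output)
```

View pics/c1.png

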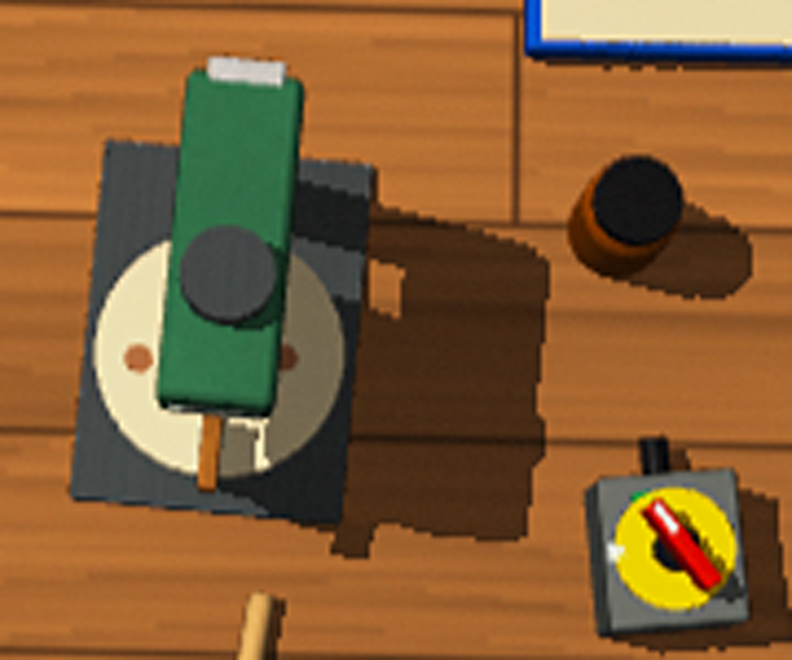

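View pics/c2.png

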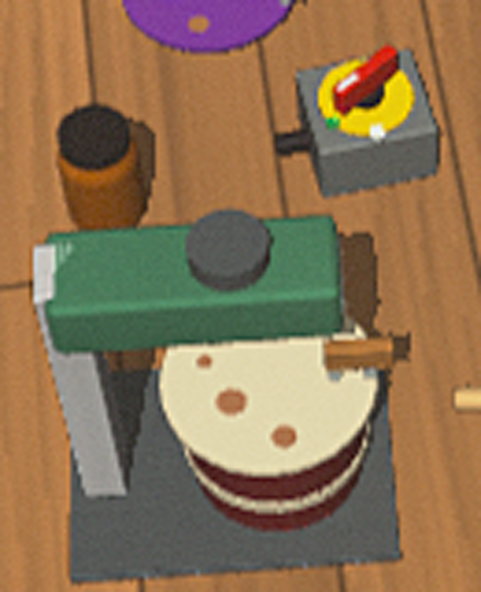

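View pics/c3.png

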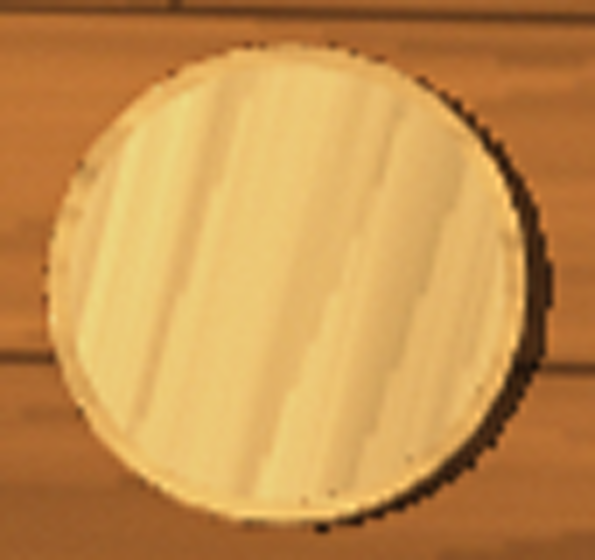

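The crops confirm the picks: cream lid on the maroon tub, with its handle tip at (308,235), and the isolator's white-tipped pointer at the green mark. Now the measurements.

Run:
```python
from h import *
from scipy.optimize import least_squares
d=load('top0')
C=lambda u,v:(260+u/4.4-.4,125+v/4.4-.4)
print('plate',[ray(d,*C(*p),.01)[:2].round(4) for p in[(107,142),(375,165),(70,497),(338,522)]])
print('head',[ray(d,*C(*p),.30)[:2].round(4) for p in[(190,70),(302,83),(157,402),(272,414)]])
print('lid',[ray(d,*C(*p),.136)[:2].round(4) for p in[(93,352),(345,350),(110,290),(330,290),(140,448),(215,477),(300,455)]])
print('handle end',ray(d,*C(208,490),.176),'iso ends',[ray(d,*C(*p),.111) for p in[(655,507),(712,584)]])
print('box',[ray(d,*C(*p),.07)[:2].round(4) for p in[(590,483),(735,470),(748,622),(600,636)]])
print('dial',[ray(d,*C(*p),.072)[:2].round(4) for p in[(614,550),(738,545),(680,487),(672,610)]],'marks w,g',[ray(d,*C(*p),.072)[:2].round(4) for p in[(614,550),(640,496)]])
B=lambda u,v:(175+u/7-.4,220+v/7-.4)
a=[ray(d,*B(*p),.015)[:2].round(4) for p in[(48,290),(527,280),(295,43),(290,523)]]
print('bat',a,np.mean(a,0))
# segmentation fits
im=d['frame'].astype(int);b,g,rr=im[...,0],im[...,1],im[...,2]
for nm,x0,x1,y0,y1,z in(('lid',280,342,175,240,.136),):
    m=np.zeros(b.shape,bool); m[y0:y1,x0:x1]=((rr>180)&(g>170)&(b>130))[y0:y1,x0:x1]
    ys,xs=np.nonzero(m); print(nm,xs.min(),xs.max(),ys.min(),ys.max())
```

```text
plate [array([0.7972, 0.1098]), array([ 0.7843, -0.0891]), array([0.5318, 0.1303]), array([ 0.5177, -0.0658])]
head [array([0.7718, 0.0492]), array([ 0.7649, -0.0219]), array([0.5586, 0.0653]), array([ 0.5526, -0.0067])]
lid [array([0.6176, 0.1118]), array([ 0.6229, -0.0615]), array([0.6612, 0.1012]), array([ 0.6646, -0.0505]), array([0.5517, 0.078 ]), array([0.5329, 0.0262]), array([ 0.5493, -0.0318])]
handle end [0.51891332 0.03113945 0.176     ] iso ends [array([ 0.52175794, -0.27967933,  0.111     ]), array([ 0.46901613, -0.31927081,  0.111     ])]
box [array([ 0.5428, -0.2407]), array([ 0.5543, -0.3436]), array([ 0.4464, -0.3528]), array([ 0.4342, -0.2483])]
dial [array([ 0.4952, -0.2576]), array([ 0.5006, -0.3453]), array([ 0.5411, -0.3042]), array([ 0.4535, -0.2987])] marks w,g [array([ 0.4952, -0.2576]), array([ 0.534 , -0.2759])]
bat [array([0.4492, 0.428 ]), array([0.4585, 0.21  ]), array([0.5652, 0.3197]), array([0.3457, 0.314 ])] [0.45465  0.317925]
lid 282 320 180 231
```

Run:
```python
from h import *
d=load('side0')
def mark(im,p,s,x0,y0,c):
    q=((proj(d,p)-[x0,y0]+.5)*s).astype(int); cv2.circle(im,tuple(int(i) for i in q),2,c,-1)
x0,y0,x1,y1=210,130,340,290;s=4.6
im=cv2.resize(d['frame'][y0:y1,x0:x1],None,fx=s,fy=s,interpolation=cv2.INTER_CUBIC)[:599]
def T(o,yaw,p):
    a=np.radians(yaw);return [o[0]+np.cos(a)*p[0]-np.sin(a)*p[1],o[1]+np.sin(a)*p[0]+np.cos(a)*p[1],p[2]]
I=(.496,-.300)
for L in(-.036,.036):
  for w in(-.007,.007): mark(im,T(I,36.5,(L,w,.111)),s,x0,y0,(255,0,0))
for a in(-.055,.055):
  for b in(-.05,.05): mark(im,T(I,5.5,(a,b,.07)),s,x0,y0,(0,255,0))
M=(.6185,.0245)
for t in np.linspace(0,6.28,40): mark(im,T(M,-4,(.086*np.cos(t),.086*np.sin(t),.136)),s,x0,y0,(255,0,0))
for a in(-.100,-.045):
  for b in(-.007,.007): mark(im,T(M,-4,(a,b,.176)),s,x0,y0,(255,0,255))
for a in(-.095,.175):
  for b in(-.1,.1): mark(im,T(M,-4.2,(a,b,.01)),s,x0,y0,(0,255,255))
for a in(-.06,.155):
  for b in(-.038,.038): mark(im,T(M,-4.2,(a,b,.3)),s,x0,y0,(0,255,255))
cv2.imwrite('pics/c4.png',im)
```

```text
(no output)
```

View pics/c4.png

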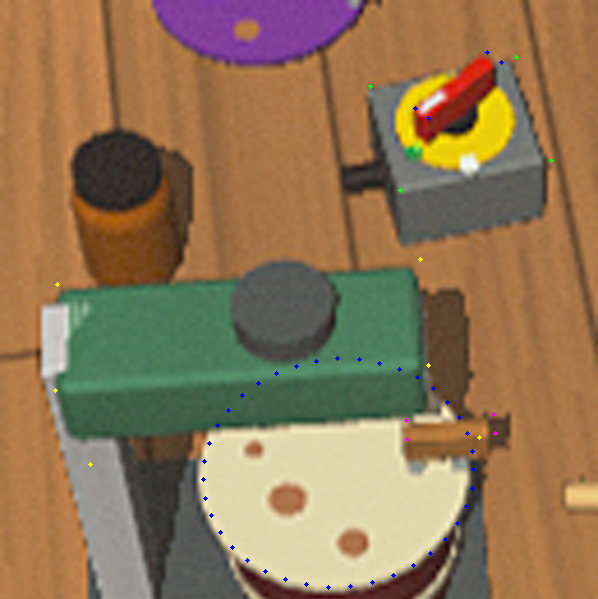

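Emit:
apply_moves:
  plan:
    - [0,[0,0,-0.25],1]
    - [0,[0,0,-0.25],1]
    - [0,[0,0,-0.25],1]
    - [0,[0,0,-0.25],1]
    - [0,[0,0,-0.25],1]
    - [0,[0,0,-0.25],1]
    - [0,[0,0,-0.25],1]
    - [0,[0,0,-0.25],1]
    - [0,[0,0,-0.25],1]
    - [0,[0,0,-0.25],1]
    - [0,[0,0,-0.25],1]
    - [0,[0,0,-0.25],1]

```text
time_s: 1.6
tcp_pos: [0.2601, 0.6226, 0.3545]
eef_rot: [-179.9, -0.0, 175.1]
contact_force: [-0.3, 0.7, 1.5]
gripper_width: 0.0877
```

The side-view overlay agrees with the top-view estimates to within about 1 px (2–3 mm). Next I travel high toward the isolator.

Emit:
apply_moves:
  plan:
    - [0,[-0.4,-0.9,0],0]
    - [0,[-0.4,-0.9,0],0]
    - [0,[-0.4,-0.9,0],0]
    - [0,[-0.4,-0.9,0],0]
    - [0,[-0.4,-0.9,0],0]
    - [0,[-0.4,-0.9,0],0]
    - [0,[-0.4,-0.9,0],0]
    - [0,[-0.4,-0.9,0],0]
    - [0,[-0.4,-0.9,0],0]
    - [0,[-0.4,-0.9,0],0]
    - [0,[-0.4,-0.9,0],0]
    - [0,[-0.4,-0.9,0],0]

```text
time_s: 3.1
tcp_pos: [0.4554, 0.0634, 0.3546]
eef_rot: [180.0, -0.0, 175.3]
contact_force: [0.6, 0.9, 0.5]
gripper_width: 0.0877
```

Emit:
apply_moves:
  plan:
    - [0,[-0.15,-0.9,0],0]
    - [0,[-0.15,-0.9,0],0]
    - [0,[-0.15,-0.9,0],0]
    - [0,[-0.15,-0.9,0],0]
    - [0,[-0.15,-0.9,0],0]
    - [0,[-0.15,-0.9,0],0]
    - [0,[-0.15,-0.9,0],0]
    - [0,[-0.15,-0.6,0],0]

```text
time_s: 4.1
tcp_pos: [0.4867, -0.2855, 0.3541]
eef_rot: [180.0, -0.1, 175.3]
contact_force: [-0.2, 1.4, -0.9]
gripper_width: 0.0879
```

Emit:
apply_moves:
  plan:
    - [0,[0,0,0],1]
    - [0,[0,0,0],1]
    - [0,[0,0,0],1]
    - [0,[0,0,0.2],1]
    - [0,[0,0,0.2],1]
    - [0,[0,0,0.2],1]
    - [0,[0,0,0.2],1]
    - [0,[0,0,0.2],1]

```text
time_s: 5.1
tcp_pos: [0.4869, -0.2836, 0.3039]
eef_rot: [-180.0, -0.0, 127.1]
contact_force: [-0.0, -0.5, 0.1]
gripper_width: 0.0876
```

```bash
cat >> h.py <<'E'
from scipy.spatial.transform import Rotation as Ro
def delta(target,s=None):
    "remaining shift to TCP target in tool axes, units of 50mm"
    s=s or get_state(); R=Ro.from_euler('xyz',s['eef_rot'],degrees=True).as_matrix()
    return (R.T@(np.array(target)-s['tcp_pos'])/.05).round(2)
E
python3 - <<'E'
from h import *
s=get_state();print(s['tcp_pos'],s['eef_rot'],s['joints'].round(1)); print(delta((.497,-.299,.16)))
E
```

```text
[ 0.48685779 -0.2836136   0.30393438] [-1.79981102e+02 -3.85034953e-02  1.27122085e+02] [-10.3   7.2  -4.2  -0.  -78.6 -42.5]
[-0.37 -0.02  2.88]
```

Emit:
apply_moves:
  plan:
    - [0,[-0.1,0,0.5],0]
    - [0,[-0.1,0,0.5],0]
    - [0,[-0.1,0,0.5],0]
    - [0,[-0.07,0,0.5],0]
    - [0,[0,0,0.5],0]
    - [0,[0,0,0.3],0]
    - [0,[0,0,0],0]

```text
time_s: 5.98
tcp_pos: [0.4976, -0.2982, 0.1637]
eef_rot: [-179.9, -0.1, 127.3]
contact_force: [-0.1, -0.9, 1.0]
gripper_width: 0.0876
```

Run:
```python
from h import *
print(delta((.497,-.299,.084)))
cap('side','s1');cap('top','t1')
crop('s1',260,110,360,200,6,'s1c');crop('t1',370,200,470,290,6,'t1c')
a=cv2.imread('pics/s1c.png');b=cv2.imread('pics/t1c.png');cv2.imwrite('pics/x1.png',cv2.resize(np.hstack([a,b]),(800,360)))
```

```text
[-0.01 -0.02  1.59]
```

View pics/x1.png

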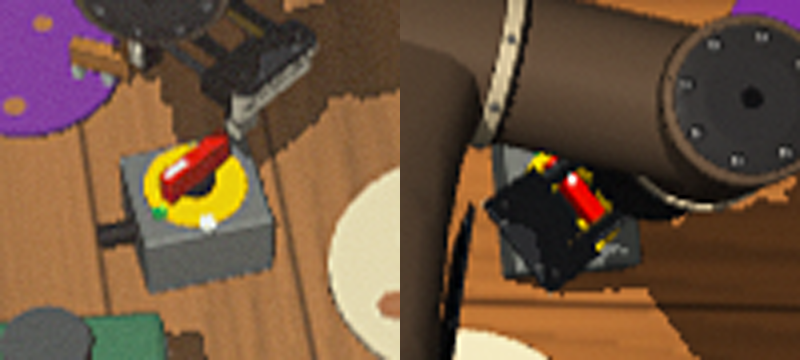

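The handle sits between the open fingers in both views, so I descend and grip it.

Emit:
apply_moves:
  plan:
    - [0,[0,0,0.3],0]
    - [0,[0,0,0.3],0]
    - [0,[0,0,0.3],0]
    - [0,[0,0,0.3],0]
    - [0,[0,0,0.2],0]
    - [0,[0,0,0.15],0]
    - [0,[0,0,0],0]

```text
time_s: 6.95
tcp_pos: [0.4981, -0.2984, 0.0866]
eef_rot: [-180.0, -0.0, 127.3]
contact_force: [1.1, -0.2, 0.1]
gripper_width: 0.0878
```

Emit:
apply_moves:
  squeeze: 25
  plan:
    - [100,[0,0,0],0]
    - [150,[0,0,0],0]
    - [190,[0,0,0],0]
    - [230,[0,0,0],0]
    - [255,[0,0,0],0]
    - [255,[0,0,0],0]
    - [255,[0,0,0],0]
    - [255,[0,0,0],0]

```text
time_s: 7.95
tcp_pos: [0.4998, -0.2998, 0.0876]
eef_rot: [180.0, 0.2, 127.4]
contact_force: [7.2, -17.4, -11.3]
gripper_width: 0.0131
```

Gripped at 13 mm opening. The fingers are pulled about 3 mm toward −x tool, so I relieve that and then turn anticlockwise (negative about tool z).

Emit:
apply_moves:
  plan:
    - [255,[-0.05,0,0],0]
    - [255,[0,0,0],0]
    - [255,[0,0,0],-0.5]
    - [255,[0,0,0],-0.5]

```text
time_s: 8.45
tcp_pos: [0.4998, -0.3003, 0.0873]
eef_rot: [180.0, -0.0, 133.4]
contact_force: [-0.3, 1.4, 3.0]
gripper_width: 0.0125
```

Emit:
apply_moves:
  plan:
    - [255,[0,0,0],-0.8]
    - [255,[0,0,0],-0.8]
    - [255,[0,0,0],-0.8]
    - [255,[0,0,0],-0.8]
    - [255,[0,0,0],-0.8]
    - [255,[0,0,0],-0.8]
    - [255,[0,0,0],-0.8]
    - [255,[0,0,0],-0.8]
    - [255,[0,0,0],-0.8]
    - [255,[0,0,0],-0.8]
    - [255,[0,0,0],0]

```text
time_s: 9.82
tcp_pos: [0.4984, -0.2998, 0.0873]
eef_rot: [179.9, -0.1, -178.6]
contact_force: [-4.3, 3.8, 5.7]
gripper_width: 0.0131
```

Run:
```python
from h import *
s=get_state();print(s['moment'],s['contact_force'],s['eef_rot'])
```

```text
[ 1.36714467  1.52871253 -0.06912747] [-4.31225287  3.83173733  5.65332901] [ 1.79945343e+02 -1.23097026e-01 -1.78620912e+02]
```

Emit:
apply_moves:
  plan:
    - [255,[0,0,0],-0.5]
    - [255,[0,0,0],-0.5]
    - [255,[0,0,0],-0.3]
    - [255,[0,0,0],0]
    - [255,[0,0,0],0]

```text
time_s: 10.45
tcp_pos: [0.4983, -0.2998, 0.0872]
eef_rot: [179.9, -0.1, -170.9]
contact_force: [-3.6, 3.4, 6.2]
gripper_width: 0.0128
```

Run:
```python
from h import *
s=get_state();print(s['moment'],s['contact_force'],s['eef_rot'])
cap('side','s2');crop('s2',260,110,360,200,7,'s2c')
```

```text
[ 1.33901233  1.64902863 -0.36616784] [-3.58375279  3.39125157  6.23307363] [ 1.79922155e+02 -1.19956816e-01 -1.70924505e+02]
```

View pics/s2c.png

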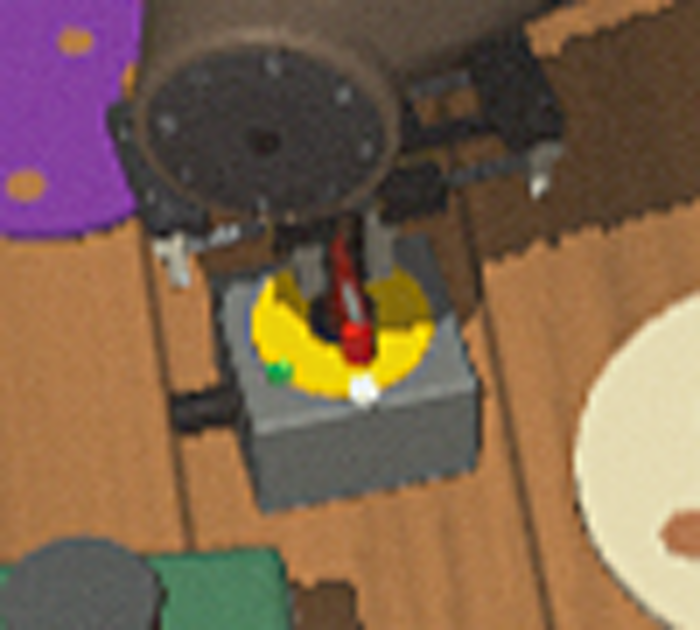

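The handle points at the white mark (362,388 in the crop) and the moment has jumped to 0.37 N m, so it's at the stop. I add a small nudge, release and rise.

Emit:
apply_moves:
  plan:
    - [255,[0,0,0],-0.2]
    - [255,[0,0,0],0]
    - [0,[0,0,0],0]
    - [0,[0,0,0],0]
    - [0,[0,0,0],0]
    - [0,[0,0,0],0]
    - [0,[0,0,0],0]
    - [0,[0,0,-0.2],0]
    - [0,[0,0,-0.4],0]
    - [0,[0,0,-0.6],0]
    - [0,[0,0,-1],0]
    - [0,[0,0,-1],0]

```text
time_s: 12.0
tcp_pos: [0.4996, -0.3005, 0.2495]
eef_rot: [-180.0, 0.0, -169.7]
contact_force: [1.7, 0.3, -0.3]
gripper_width: 0.0873
```

Emit:
apply_moves:
  plan:
    - [0,[0.2,0.3,-0.8],0]
    - [0,[0.2,0.5,-0.7],0]
    - [0,[0.2,0.6,-0.7],0]
    - [0,[0,0.7,0],0]
    - [0,[0,0,0],0]

```text
time_s: 12.62
tcp_pos: [0.451, -0.2011, 0.3591]
eef_rot: [-180.0, 0.2, -169.6]
contact_force: [-0.5, 0.2, -0.2]
gripper_width: 0.0873
```

Run:
```python
from h import *
s=get_state();print(s['tcp_pos'],s['eef_rot'],s['joints'])
cap('side','s3');crop('s3',260,110,360,200,7,'s3c')
cap('top','t3');crop('t3',370,200,470,290,7,'t3c')
```

```text
[ 0.45104911 -0.20112501  0.35907615] [-179.97045465    0.19196784 -169.55365575] [-1.18779745e+00 -7.60647595e-01 -5.87156780e+00 -9.81616424e-03
 -8.46950978e+01  1.16349832e+01]
```

View pics/s3c.png

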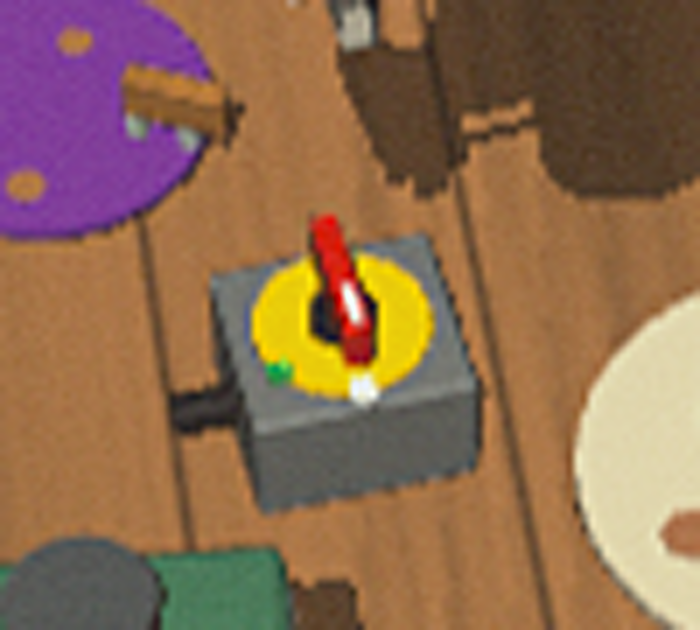

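View pics/t3.png

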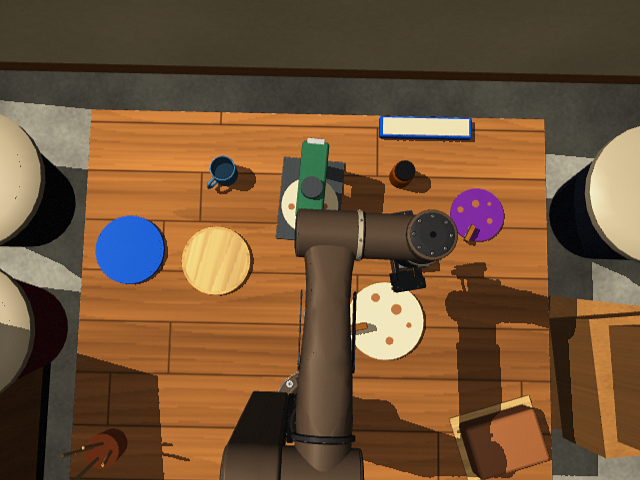

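The isolator is off, with its pointer at the white mark and the handle clear. Next is the lid grasp. With the tool vertical, the gripper body (±39 mm along the handle) would overlap the head front if I gripped at −75. So I need to grip at the handle's outer end, and I need accurate positions for the handle end and head front.

Run:
```python
from h import *
crop('top0',295,205,325,245,14,'c5'); crop('side0',280,200,330,260,10,'c6')
a=cv2.imread('pics/c5.png');b=cv2.imread('pics/c6.png');h=min(a.shape[0],b.shape[0])
print(a.shape,b.shape);cv2.imwrite('pics/x2.png',np.hstack([a[:560],np.pad(b,((0,0),(0,0),(0,0)))[:560]]) if b.shape[0]>=560 else a)
```

```text
(560, 420, 3) (600, 500, 3)
```

View pics/x2.png

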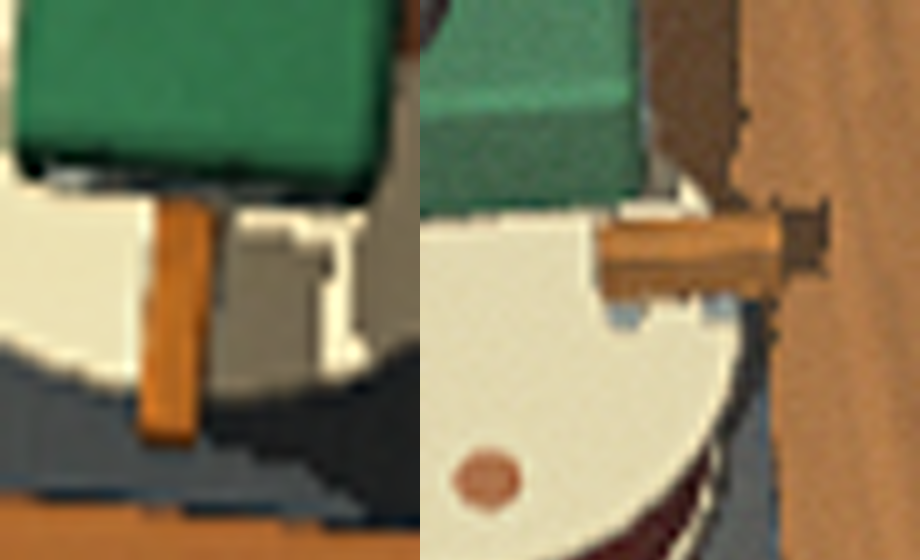

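Emit:
apply_moves:
  plan:
    - [0,[0,0,0],-1]
    - [0,[0,0,0],-1]
    - [0,[0,0,0],-1]
    - [0,[0,0,0],-1]
    - [0,[0,0,0],-1]
    - [0,[0,0,0],-1]
    - [0,[0,0,0],-1]
    - [0,[0,0,0],-1]
    - [0,[0,0,0],-1]
    - [0,[0,0,0],-1]
    - [0,[0,0,0],-1]
    - [0,[0,0,0],-1]

```text
time_s: 14.22
tcp_pos: [0.4515, -0.2033, 0.3568]
eef_rot: [179.9, -0.0, -97.5]
contact_force: [-0.5, -0.1, 0.4]
gripper_width: 0.0879
```

Run:
```python
from h import *
d=load('top0');C=lambda u,v:(295+u/14-.46,205+v/14-.46)
e=ray(d,*C(168,442),.176);n=ray(d,*C(185,205),.176);print(e,n,np.degrees(np.arctan2(*(n-e)[[1,0]])))
print('head front top',ray(d,*C(185,168),.3),'bottom',ray(d,*C(185,198),.24))
d=load('side0');S=lambda u,v:(280+u/10-.45,200+v/10-.45)
print('side: handle end top', [ray(d,*S(u-420,v),.176) for u,v in((780,212),(782,250))])
print('head bottom edge (y+ side)',ray(d,*S(640-420,212),.24),'top',ray(d,*S(640-420,100),.3))
```

```text
[0.51845345 0.03211019 0.176     ] [0.56889171 0.02956407 0.176     ] -2.8898322547426476
head front top [0.55771261 0.03098607 0.3       ] bottom [0.5607686  0.03024989 0.24      ]
side: handle end top [array([0.52262413, 0.02771565, 0.176     ]), array([0.52397106, 0.04071726, 0.176     ])]
head bottom edge (y+ side) [0.56599495 0.06404944 0.24      ] top [0.56461573 0.06856362 0.3       ]
```

Emit:
apply_moves:
  plan:
    - [0,[0,0,0],-0.63]
    - [0,[0,0,0],0]

```text
time_s: 14.48
tcp_pos: [0.4515, -0.2032, 0.3568]
eef_rot: [179.9, -0.0, -94.0]
contact_force: [-0.2, -0.1, -0.2]
gripper_width: 0.0876
```

Run:
```python
from h import *
s=get_state();print(s['tcp_pos'],s['eef_rot'],s['joints'].round(1));print(delta((.475,.036,.25)))
```

```text
[ 0.45152415 -0.20315938  0.35681406] [ 1.79942750e+02 -9.81934030e-03 -9.39780214e+01] [ -1.4  -0.4  -5.9   0.  -84.7  87.4]
[-4.8  -0.14  2.14]
```

Emit:
apply_moves:
  plan:
    - [0,[-0.8,-0.02,0],0]
    - [0,[-0.8,-0.02,0],0]
    - [0,[-0.8,-0.02,0],0]
    - [0,[-0.8,-0.02,0],0]
    - [0,[-0.8,-0.02,0],0]
    - [0,[-0.7,-0.02,0.3],0]
    - [0,[-0.1,-0.02,0.6],0]
    - [0,[0,0,0.6],0]
    - [0,[0,0,0.5],0]
    - [0,[0,0,0.14],0]
    - [0,[0,0,0],0]

```text
time_s: 15.85
tcp_pos: [0.4751, 0.0362, 0.2504]
eef_rot: [180.0, -0.0, -94.0]
contact_force: [0.5, 0.4, 1.0]
gripper_width: 0.0876
```

Run:
```python
from h import *
s=get_state();print(s['tcp_pos'],s['eef_rot'],s['joints'].round(1));print(delta((.490,.0342,.145)))
cap('side','s4');crop('s4',230,150,400,280,4.6,'s4c')
```

```text
[0.4750567  0.03623242 0.25040252] [ 1.79989288e+02 -2.87270756e-02 -9.39507210e+01] [ 28.1  -0.2 -19.1   0.  -71.1  57.9]
[ 0.02 -0.3   2.11]
```

View pics/s4c.png

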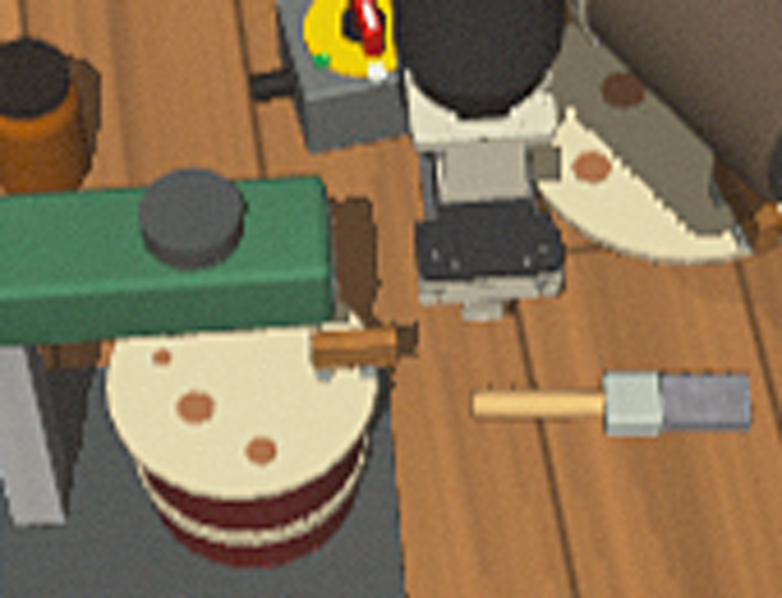

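Emit:
apply_moves:
  plan:
    - [0,[0,0,0.5],0]
    - [0,[0,0,0.5],0]
    - [0,[0,-0.1,0.5],0]
    - [0,[0,-0.1,0.4],0]
    - [0,[0.02,-0.1,0.2],0]
    - [0,[0,0,0],0]

```text
time_s: 16.65
tcp_pos: [0.4902, 0.0343, 0.1454]
eef_rot: [180.0, -0.0, -93.9]
contact_force: [-0.1, 0.3, 0.1]
gripper_width: 0.0875
```

Run:
```python
from h import *
s=get_state();print(s['tcp_pos'],s['eef_rot']);print(delta((.515,.033,.145)))
cap('side','s5');crop('s5',260,160,350,230,8,'s5c')
```

```text
[0.49017659 0.03434524 0.1453732 ] [ 1.79998415e+02 -1.68503580e-02 -9.39194426e+01]
[-0.01 -0.5   0.01]
```

View pics/s5c.png

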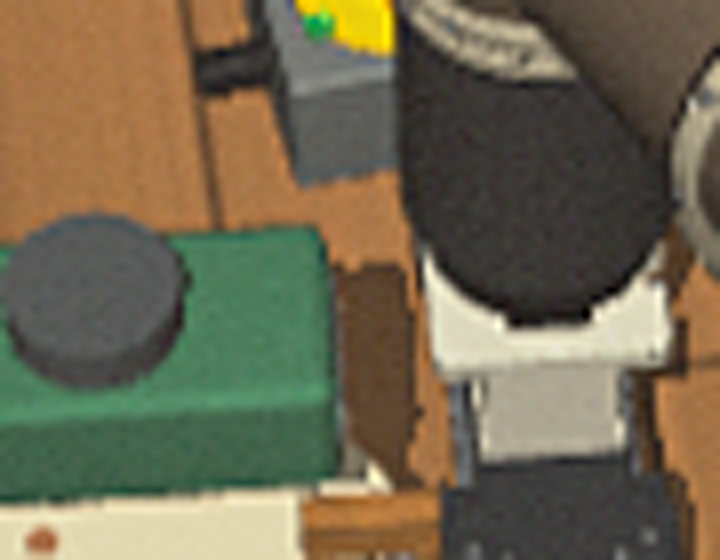

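Run:
```python
from h import *
d=load('s5')
def rayy(u,v,y):
    c=-d['R'].T@d['t'];w=d['R'].T@np.linalg.inv(d['K'])@np.array([u,v,1.]);return c+(y-c[1])/w[1]*w
P=lambda u,v:(260+u/8-.44,160+v/8-.44)
print('cyl bottom front',rayy(*P(545,322),.077),'white bottom',rayy(*P(550,370),.072),rayy(*P(550,370),.13))
for z in(.3,.33,.36):print(z,'cyl left',ray(d,*P(403,180),z),'white left',ray(d,*P(425,290),z),'right',ray(d,*P(672,320),z))
```

```text
cyl bottom front [0.49590198 0.077      0.34095759] white bottom [0.49328012 0.072      0.30628425] [0.50298379 0.13       0.38996148]
0.3 cyl left [ 0.52968272 -0.01851757  0.3       ] white left [0.52893322 0.02861711 0.3       ] right [0.44895342 0.05380558 0.3       ]
0.33 cyl left [0.53230381 0.00426727 0.33      ] white left [0.53157163 0.05031296 0.33      ] right [0.45343966 0.07491948 0.33      ]
0.36 cyl left [0.5349249  0.02705211 0.36      ] white left [0.53421004 0.07200882 0.36      ] right [0.4579259  0.09603339 0.36      ]
```

The wrist cylinder starts at z≈0.34, above the head top, so only the ±39 mm body matters. I advance with the gap in view.

Emit:
apply_moves:
  plan:
    - [0,[-0.01,-0.2,0],0]
    - [0,[0,-0.2,0],0]
    - [0,[0,-0.1,0],0]
    - [0,[0,-0.04,0],0]
    - [0,[0,0,0],0]

```text
time_s: 17.32
tcp_pos: [0.5166, 0.033, 0.145]
eef_rot: [180.0, -0.0, -93.9]
contact_force: [0.5, -0.2, -0.3]
gripper_width: 0.0875
```

Run:
```python
from h import *
s=get_state();print(s['tcp_pos'],s['eef_rot'],s['contact_force'])
cap('side','s6');crop('s6',270,170,345,230,10,'s6c')
cap('top','t6');crop('t6',270,180,345,240,10,'t6c')
```

```text
[0.51662635 0.03302733 0.14504494] [ 1.79983380e+02 -7.23178393e-03 -9.39091466e+01] [ 0.51510285 -0.19027269 -0.34786161]
```

View pics/s6c.png

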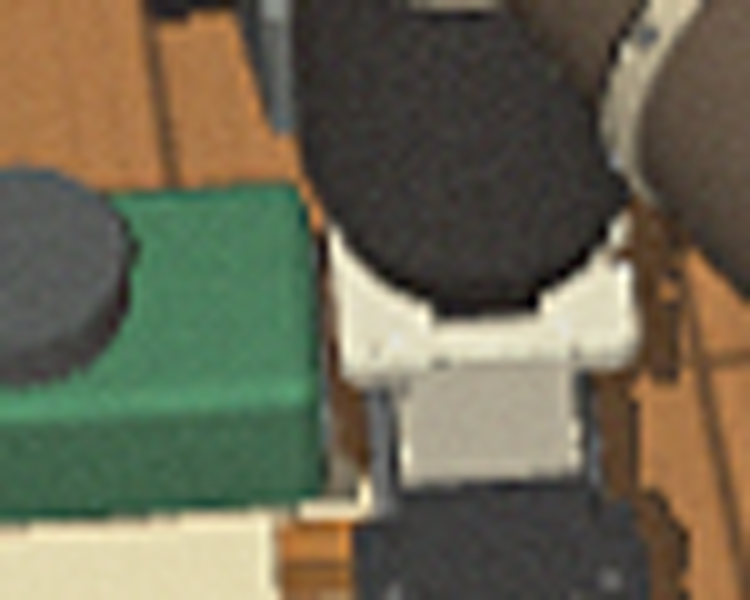

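View pics/t6c.png

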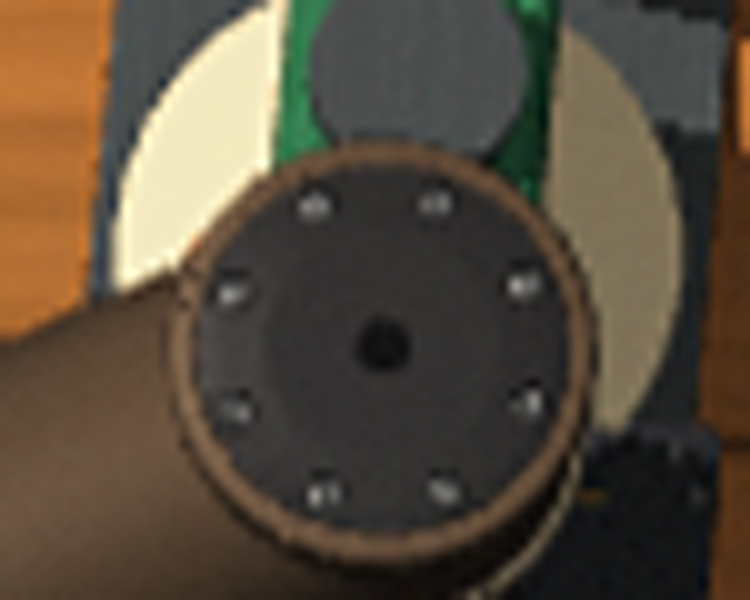

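The gap between the body and the head face is about 17 crop px, or roughly 4.5 mm. I close here on the handle end and then draw the lid a few mm outward for a better second grip.

Emit:
apply_moves:
  squeeze: 20
  plan:
    - [100,[0,-0.02,0],0]
    - [160,[0,0,0],0]
    - [190,[0,0,0],0]
    - [220,[0,0,0],0]
    - [255,[0,0,0],0]
    - [255,[0,0,0],0]
    - [255,[0,0,0],0]

```text
time_s: 18.3
tcp_pos: [0.5176, 0.033, 0.1452]
eef_rot: [180.0, -0.0, -93.9]
contact_force: [0.5, -0.3, 0.4]
gripper_width: 0.0229
```

Emit:
apply_moves:
  plan:
    - [255,[0,0,0],0]
    - [255,[0,0,0],0]
    - [255,[0,0,0],0]

```text
time_s: 18.68
tcp_pos: [0.5176, 0.033, 0.1452]
eef_rot: [180.0, -0.0, -93.9]
contact_force: [-0.4, 0.1, 0.6]
gripper_width: 0.0136
```

Emit:
apply_moves:
  plan:
    - [255,[0,0.03,0],0]
    - [255,[0,0.03,0],0]
    - [255,[0,0.03,0],0]
    - [255,[0,0,0],0]

```text
time_s: 19.18
tcp_pos: [0.5129, 0.0334, 0.1452]
eef_rot: [180.0, 0.0, -93.9]
contact_force: [-1.2, -0.5, 0.0]
gripper_width: 0.0129
```

Emit:
apply_moves:
  plan:
    - [255,[0,0.03,0],0]
    - [255,[0,0.02,0],0]
    - [255,[0,0,0],0]

```text
time_s: 19.55
tcp_pos: [0.5112, 0.0336, 0.1453]
eef_rot: [-179.9, 0.0, -93.9]
contact_force: [4.1, 0.4, -2.6]
gripper_width: 0.0135
```

Run:
```python
from h import *
s=get_state();print(s['tcp_pos'],s['eef_rot'],s['contact_force'])
cap('side','s7');crop('s7',230,185,345,275,6.5,'s7c')
```

```text
[0.51123045 0.03364447 0.14525324] [-1.79937882e+02  1.53038855e-02 -9.38877823e+01] [ 4.09093532  0.40075132 -2.59258444]
```

View pics/s7c.png

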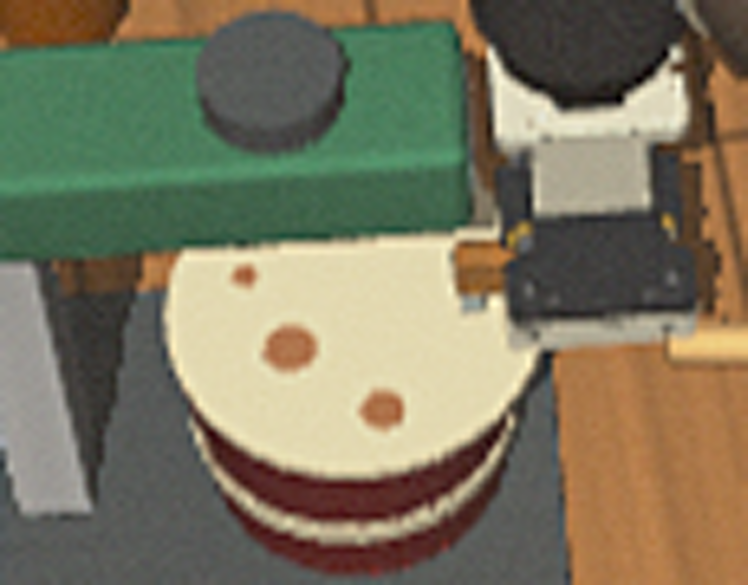

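The lid followed about 6 mm, with its plug now at the rim (4 N). I reopen, move in and grip more of the bar, lightly at 5 N so the lid can pivot.

Emit:
apply_moves:
  plan:
    - [120,[0,-0.01,0],0]
    - [120,[0,0,0],0]
    - [120,[0,0,0],0]
    - [120,[0,-0.08,0],0]
    - [120,[0,-0.07,0],0]
    - [120,[0,0,0],0]

```text
time_s: 20.35
tcp_pos: [0.5189, 0.0329, 0.145]
eef_rot: [180.0, -0.0, -93.9]
contact_force: [0.1, 0.2, 0.1]
gripper_width: 0.0466
```

Emit:
apply_moves:
  squeeze: 5
  plan:
    - [255,[0,0,0],0]
    - [255,[0,0,0],0]
    - [255,[0,0,0],0]
    - [255,[0,0,0],0]
    - [255,[0,0,0],0]
    - [255,[0,0,0],0]

```text
time_s: 21.1
tcp_pos: [0.5186, 0.033, 0.1452]
eef_rot: [-180.0, 0.0, -93.9]
contact_force: [-1.0, -0.2, -0.7]
gripper_width: 0.014
```

Emit:
apply_moves:
  plan:
    - [255,[0,0,-0.06],0]
    - [255,[0,0,-0.06],0]
    - [255,[0,0.02,-0.06],0]
    - [255,[0,0.02,-0.06],0]
    - [255,[0,0.02,-0.06],0]
    - [255,[0,0,0],0]

```text
time_s: 21.85
tcp_pos: [0.5151, 0.0331, 0.1604]
eef_rot: [180.0, -0.0, -93.9]
contact_force: [-0.0, -0.7, -0.5]
gripper_width: 0.0139
```

Run:
```python
from h import *
s=get_state();print(s['tcp_pos'],s['contact_force'],s['moment'])
cap('side','s8');crop('s8',230,185,345,275,6.5,'s8c')
```

```text
[0.51514133 0.03310912 0.16035939] [-0.04680716 -0.65825887 -0.46849743] [-0.08662175  0.24506034 -0.02474422]
```

View pics/s8c.png

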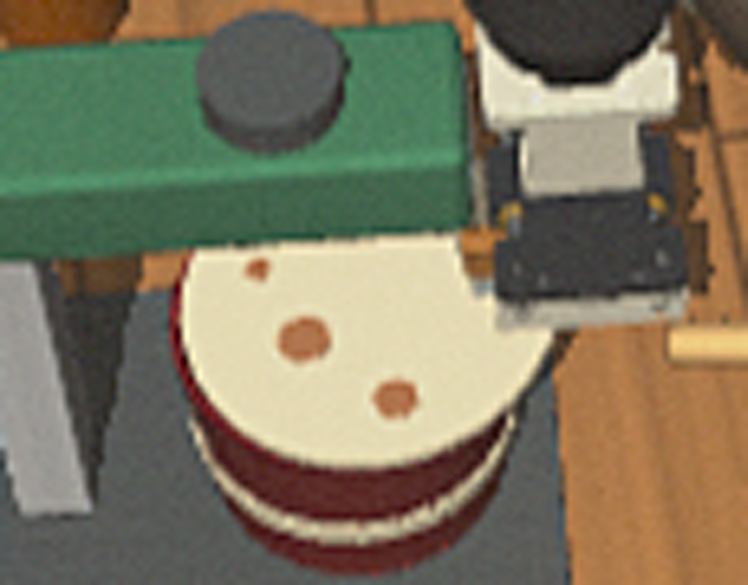

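The handle is rising while the far edge stays on the rim, and only about 0.5 N of the 1.8 N weight is on the gripper. I continue.

Emit:
apply_moves:
  plan:
    - [255,[0,0,-0.06],0]
    - [255,[0,0,-0.06],0]
    - [255,[0,0,-0.06],0]
    - [255,[0,0,-0.06],0]
    - [255,[0,0,-0.06],0]
    - [255,[0,0,-0.06],0]
    - [255,[0,0,0],0]

```text
time_s: 22.78
tcp_pos: [0.5157, 0.0332, 0.1784]
eef_rot: [-180.0, 0.0, -93.9]
contact_force: [-0.7, -0.2, 0.3]
gripper_width: 0.014
```

```bash
cat >> h.py <<'E'
def lidview(f,o,center,yaw,tilt,gz=None):
    pass
E
python3 - <<'E'
from h import *
s=get_state();print(s['tcp_pos'],s['contact_force'],s['moment'])
cap('side','s9');crop('s9',230,185,345,275,6.5,'s9c')
E
```

```text
[0.51572985 0.03319867 0.17842412] [-0.67088127 -0.15414361  0.29420737] [-0.11041818  0.11042242 -0.08578977]
```

View pics/s9c.png

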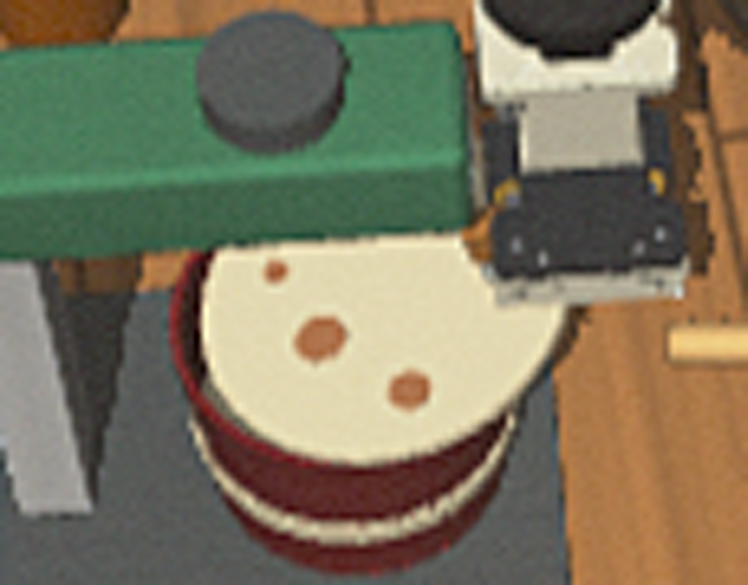

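```bash
cat >> h.py <<'E'
from scipy.optimize import least_squares
def fitlid(d,pts,s,yaw=None,gx0=-.095,gz=.042,circ_z=.014):
    """fit tilt (deg, handle up), gx, yaw-fixed, from outline pixels of disc top edge"""
    yaw=(s['eef_rot'][2]+90) if yaw is None else yaw
    R=Ro.from_euler('xyz',s['eef_rot'],degrees=True).as_matrix()
    g=s['tcp_pos']-.0188*R[:,2]; a=np.linspace(0,2*np.pi,721)
    def curve(p):
        Rl=Ro.from_euler('z',yaw,degrees=True).as_matrix()@Ro.from_euler('y',p[0],degrees=True).as_matrix()
        L=np.stack([.086*np.cos(a)-p[1],.086*np.sin(a)+p[2],np.full_like(a,circ_z-gz)])
        P=d['R']@((Rl@L)+g[:,None])+d['t'][:,None]; q=d['K']@P; return (q[:2]/q[2]).T, Rl
    def res(p):
        c,_=curve(p); D=np.linalg.norm(c[None]-np.array(pts)[:,None],axis=2); i=D.argmin(1)
        j=(i+1)%720; t=c[j]-c[i]; n=np.stack([-t[:,1],t[:,0]],1); n/=np.linalg.norm(n,axis=1)[:,None]
        return np.r_[((np.array(pts)-c[i])*n).sum(1),(p[1]-gx0)/.004,p[2]/.002]
    f=least_squares(res,[10,gx0,0],x_scale=[5,.005,.003],diff_step=1e-3); Rl=curve(f.x)[1]
    W=lambda l:(g+Rl@(np.array(l)-[f.x[1],0-f.x[2],gz])).round(4)
    return f.x,np.abs(f.fun).max(),W((.086,0,.008)),W((0,0,0)),W((-.1,0,.054))
E
python3 - <<'E'
from h import *
d=load('s9');s=get_state()
pts=[(230+u/6.5-.42,185+v/6.5-.42) for u,v in[(207,265),(200,310),(212,375),(250,425),(300,452),(360,463),(430,452),(500,410),(545,360)]]
print(fitlid(d,pts,s))
E
```

```text
(array([ 1.22280628e+01, -9.42794799e-02,  8.23872521e-04]), np.float64(0.6028189540704199), array([0.6842, 0.0225, 0.1256]), array([0.5987, 0.0283, 0.136 ]), array([0.5126, 0.0342, 0.21  ]))
```

Tilt is about 12° with the far edge at rim level. I go to about 15° and then clamp firmly.

Emit:
apply_moves:
  plan:
    - [255,[0,0,-0.05],0]
    - [255,[0,0,-0.05],0]
    - [255,[0,0,-0.05],0]
    - [255,[0,0,0],0]

```text
time_s: 23.32
tcp_pos: [0.5157, 0.0332, 0.1859]
eef_rot: [-180.0, 0.0, -93.9]
contact_force: [-0.4, -0.8, -1.0]
gripper_width: 0.0137
```

Emit:
apply_moves:
  squeeze: 55
  plan:
    - [255,[0,0,0],0]
    - [255,[0,0,0],0]
    - [255,[0,0,0],0]
    - [255,[0,0,-0.04],0]
    - [255,[0,0,-0.04],0]
    - [255,[0,0,0],0]

```text
time_s: 24.08
tcp_pos: [0.5157, 0.0333, 0.1898]
eef_rot: [-180.0, 0.0, -93.9]
contact_force: [-0.4, 0.2, -1.9]
gripper_width: 0.013
```

Run:
```python
from h import *
s=get_state();print(s['tcp_pos'],s['contact_force'],s['moment'],s['gripper_width'])
cap('side','s10');crop('s10',230,185,345,275,6.5,'s10c')
```

```text
[0.5157172  0.03325021 0.18984186] [-0.35437066  0.15766063 -1.91536947] [ 0.00607606  0.21877698 -0.01638691] 0.013013224291700825
```

View pics/s10c.png

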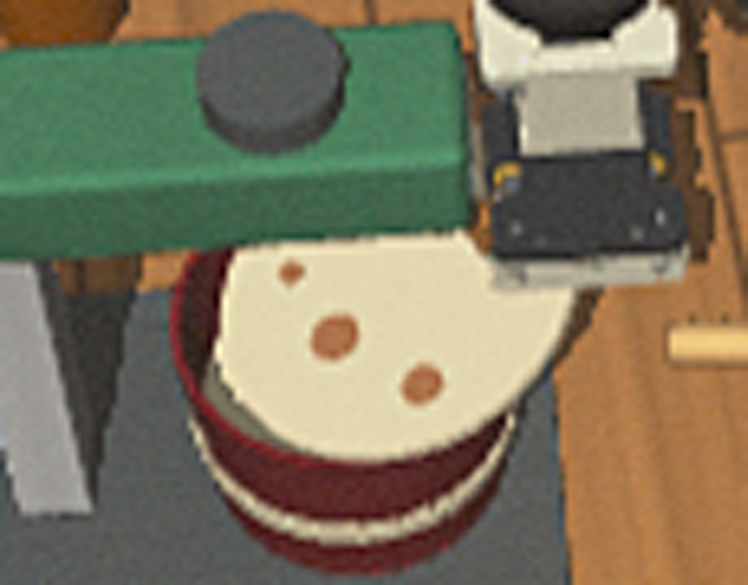

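Run:
```python
from h import *
d=load('s10');s=get_state()
pts=[(230+u/6.5-.42,185+v/6.5-.42) for u,v in[(230,260),(217,320),(226,370),(260,420),(300,447),(355,461),(430,450),(500,410),(550,358),(575,310)]]
print(fitlid(d,pts,s))
```

```text
(array([ 1.78132770e+01, -9.30750779e-02,  1.29825465e-03]), np.float64(0.6491273229573441), array([0.6755, 0.0237, 0.1214]), array([0.5914, 0.0294, 0.1401]), array([0.5129, 0.0347, 0.2221]))
```

Tilt measures about 17–18°, a bit much. I set it back on the rim, ease to roughly 15° with a light grip, and clamp again.

Emit:
apply_moves:
  squeeze: 5
  plan:
    - [255,[0,0,0.05],0]
    - [255,[0,0,0.04],0]
    - [255,[0,0,0.04],0]
    - [255,[0,0,0.02],0]
    - [255,[0,0,0],0]

```text
time_s: 24.75
tcp_pos: [0.5146, 0.0326, 0.1818]
eef_rot: [179.9, -0.1, -93.9]
contact_force: [-4.9, -1.7, 2.7]
gripper_width: 0.0141
```

Emit:
apply_moves:
  squeeze: 55
  plan:
    - [255,[0,0,0],0]
    - [255,[0,0,0],0]
    - [255,[0,0,0],0]
    - [255,[0,0,-0.04],0]
    - [255,[0,0,-0.04],0]
    - [255,[0,0,-0.04],0]
    - [255,[0,0,0],0]

```text
time_s: 25.62
tcp_pos: [0.5159, 0.0334, 0.1883]
eef_rot: [-180.0, 0.0, -93.9]
contact_force: [-0.0, 0.6, -2.0]
gripper_width: 0.0132
```

Run:
```python
from h import *
s=get_state();print(s['tcp_pos'],s['contact_force'],s['moment'],s['gripper_width'])
cap('side','s11');crop('s11',230,185,345,275,6.5,'s11c')
```

```text
[0.5159038  0.03342382 0.18826347] [-0.01006744  0.63990044 -1.98995583] [-0.02383108  0.17918698 -0.00935728] 0.013236807504535807
```

View pics/s11c.png

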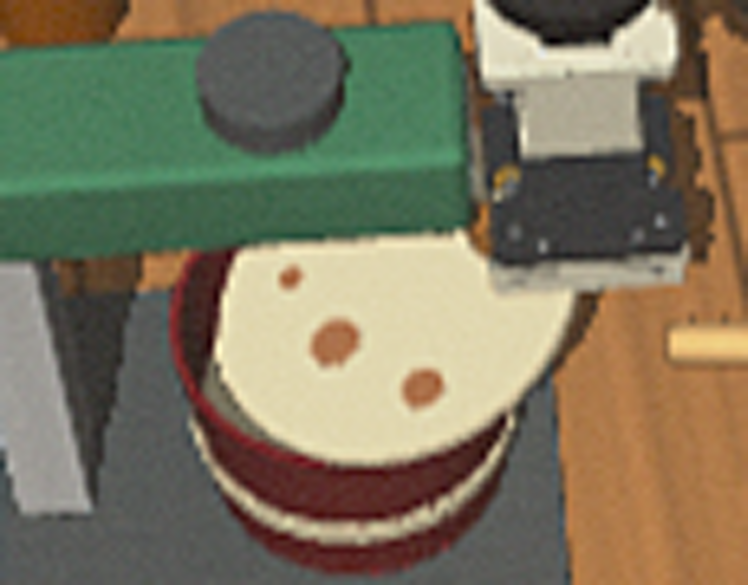

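Run:
```python
from h import *
d=load('s11');s=get_state()
pts=[(230+u/6.5-.42,185+v/6.5-.42) for u,v in[(232,260),(217,320),(226,372),(260,425),(300,450),(360,465),(430,453),(500,412),(550,362),(577,310)]]
print(fitlid(d,pts,s))
# edge-based: sharpen with spots? spot positions on lid from top0
d0=load('side0')
```

```text
(array([ 1.79785039e+01, -9.32365095e-02,  1.59491084e-03]), np.float64(0.7974554205926068), array([0.6756, 0.0241, 0.1193]), array([0.5915, 0.0299, 0.1383]), array([0.5132, 0.0352, 0.2205]))
```

Run:
```python
from h import *
d=load('s4');s=get_state()
ps=[ray(d,230+u/4.6-.4,150+v/4.6-.4,.136) for u,v in[(162,357),(196,407),(261,451)]]
yaw=-3.9;Rz=Ro.from_euler('z',yaw,degrees=True).as_matrix()
# use side-only consistent lid centre fit on flat outline
out=[(108,370),(108,400),(125,445),(160,475),(200,493),(245,499),(290,490),(335,462),(365,425),(378,385)]
P=np.array([ray(d,230+u/4.6-.4,150+v/4.6-.4,.136)[:2] for u,v in out])
c=least_squares(lambda c:np.linalg.norm(P-c,axis=1)-.086,[.62,.025]).x;print('centre side',c)
L=[np.r_[(Rz.T@(p-np.r_[c,.122]))[:2],.014] for p in ps];print(L)
def fit(f,px):
    d=load(f);g=s['tcp_pos']+[0,0,.0188]
    def res(p):
        Rl=Rz@Ro.from_euler('y',p[0],degrees=True).as_matrix()
        return np.r_[np.concatenate([proj(d,g+Rl@(l-[p[1],p[2],p[3]]))-q for l,q in zip(L,px)]),(p[1]+.095)/.004,p[2]/.004,(p[3]-.042)/.002]
    r_=least_squares(res,[15,-.095,0,.042],x_scale=[5,.01,.01,.01]);return r_.x,r_.fun.round(2)
px=[(230+u/6.5-.42,185+v/6.5-.42) for u,v in[(290,277),(335,342),(422,388)]]
print(fit('s11',px))
```

```text
centre side [0.6211709  0.02618264]
[array([ 0.05019433, -0.02210343,  0.014     ]), array([0.03004869, 0.01742649, 0.014     ]), array([-0.00913096,  0.05335044,  0.014     ])]
(array([ 1.91349354e+01, -9.54663748e-02, -5.53443975e-04,  4.20445511e-02]), array([ 0.02,  0.11,  0.06, -0.22, -0.02, -0.01, -0.12, -0.14,  0.02]))
```

Tilt is still about 18°: the lid sagged when I loosened the grip in the air. I set it down firmly first, then ease, retreating a little so it doesn't bind.

Emit:
apply_moves:
  plan:
    - [255,[0,0.02,0.04],0]
    - [255,[0,0.02,0.04],0]
    - [255,[0,0.02,0.04],0]
    - [255,[0,0,0.02],0]
    - [255,[0,0,0],0]

```text
time_s: 26.3
tcp_pos: [0.5123, 0.0332, 0.1812]
eef_rot: [180.0, -0.0, -93.9]
contact_force: [-2.3, -1.3, 1.3]
gripper_width: 0.0128
```

Emit:
apply_moves:
  squeeze: 6
  plan:
    - [255,[0,0,0],0]
    - [255,[0,0.02,0.04],0]
    - [255,[0,0.02,0.04],0]
    - [255,[0,0.02,0.04],0]
    - [255,[0,0,0.03],0]
    - [255,[0,0,0],0]

```text
time_s: 27.05
tcp_pos: [0.5085, 0.0331, 0.1731]
eef_rot: [179.9, -0.1, -93.9]
contact_force: [-6.0, -2.2, 3.1]
gripper_width: 0.0138
```

Emit:
apply_moves:
  squeeze: 60
  plan:
    - [255,[0,0,0],0]
    - [255,[0,0,0],0]
    - [255,[0,0,0],0]

```text
time_s: 27.42
tcp_pos: [0.5086, 0.0331, 0.1733]
eef_rot: [179.9, -0.1, -93.9]
contact_force: [-7.1, -2.0, 3.5]
gripper_width: 0.013
```

Run:
```python
from h import *
s=get_state();print(s['tcp_pos'],s['contact_force'],s['moment'],s['gripper_width'])
cap('side','s12');crop('s12',230,185,345,275,6.5,'s12c')
```

```text
[0.50863182 0.03312412 0.17329136] [-7.1209357  -1.97823223  3.50713168] [-9.61808514e-01  2.30076933e+00  1.33670653e-03] 0.01301460255069618
```

View pics/s12c.png

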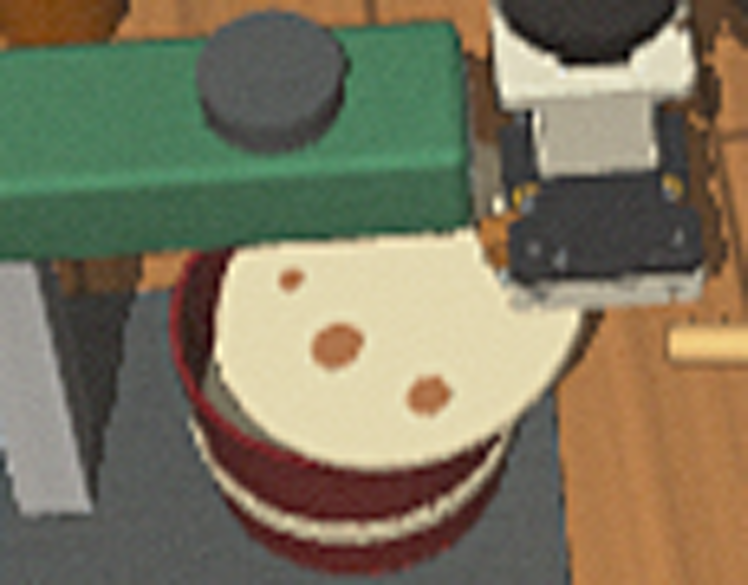

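```bash
cat >> h.py <<'E'
SP=[np.array([ 0.0502,-0.0221,.014]),np.array([.0300,.0174,.014]),np.array([-.0091,.0534,.014])]
def fitsp(f,px,s,yaw=-3.9,gx=-.095,prior=.004):
    Rz=Ro.from_euler('z',yaw,degrees=True).as_matrix();d=load(f);g=s['tcp_pos']+[0,0,.0188]
    RL=lambda t:Rz@Ro.from_euler('y',t,degrees=True).as_matrix()
    def res(p):
        return np.r_[np.concatenate([proj(d,g+RL(p[0])@(l-[p[1],p[2],p[3]]))-q for l,q in zip(SP,px)]),(p[1]-gx)/prior,p[2]/.004,(p[3]-.042)/.002]
    q=least_squares(res,[15,gx,0,.042],x_scale=[5,.01,.01,.01]);p=q.x
    W=lambda l:(g+RL(p[0])@(np.array(l)-p[1:])).round(4)
    print('tilt %.1f gx %.4f gz %.4f'%(p[0],p[1],p[3]),'res',np.abs(q.fun).max().round(2),'far',W((.086,0,.008)),'plugfar',W((.068,0,0)),'plugnear',W((-.068,0,0)),'org',W((0,0,0)),'hend',W((-.1,0,.054)))
E
python3 - <<'E'
from h import *
fitsp('s12',[(230+u/6.5-.42,185+v/6.5-.42) for u,v in[(291,279),(337,346),(429,396)]],get_state())
E
```

```text
tilt 13.7 gx -0.0956 gz 0.0421 res 0.25 far [0.6767 0.0225 0.1161] plugfar [0.6574 0.0238 0.1125] plugnear [0.5255 0.0328 0.1447] org [0.5914 0.0283 0.1286] hend [0.5072 0.034  0.2047]
```

Tilt is now about 14°, and the clamp is at 60 N. I lift until the far edge is at rim height, then check.

Emit:
apply_moves:
  plan:
    - [255,[0,0,-0.06],0]
    - [255,[0,0,-0.06],0]
    - [255,[0,0,-0.06],0]
    - [255,[0,0,-0.06],0]
    - [255,[0,0,-0.06],0]
    - [255,[0,0,0],0]

```text
time_s: 28.22
tcp_pos: [0.5099, 0.0337, 0.1889]
eef_rot: [-180.0, 0.0, -93.9]
contact_force: [-0.1, 1.0, -0.8]
gripper_width: 0.0128
```

Run:
```python
from h import *
s=get_state();print(s['tcp_pos'],s['contact_force'],s['moment'],s['gripper_width'])
cap('side','s13');crop('s13',230,185,345,275,6.5,'s13c')
```

```text
[0.50988272 0.03369311 0.1889328 ] [-0.12600872  1.00674263 -0.8215231 ] [-0.02081626  0.13847682  0.04159066] 0.012758084995794516
```

View pics/s13c.png

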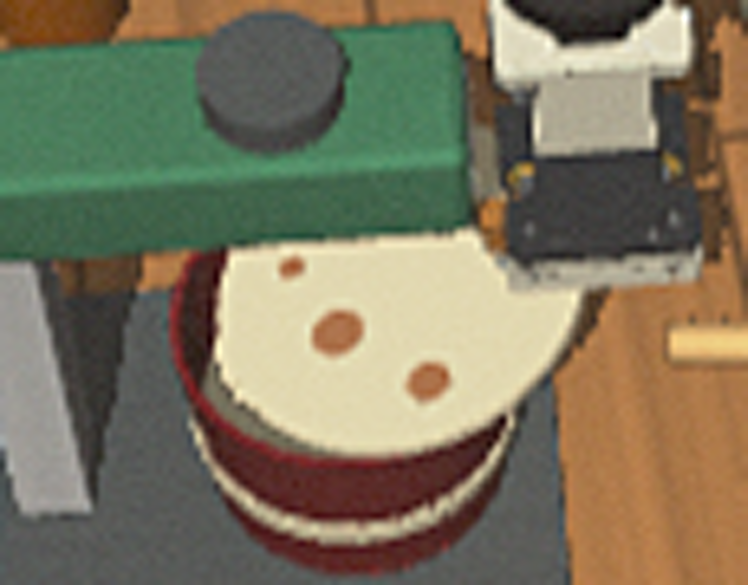

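Run:
```python
from h import *
fitsp('s13',[(230+u/6.5-.42,185+v/6.5-.42) for u,v in[(291,267),(338,332),(428,381)]],get_state())
```

```text
tilt 15.5 gx -0.0957 gz 0.0421 res 0.17 far [0.6754 0.023  0.1262] plugfar [0.6559 0.0244 0.1233] plugnear [0.5252 0.0333 0.1597] org [0.5905 0.0288 0.1415] hend [0.5088 0.0344 0.2202]
```

Tilt 15.5°, far edge at rim level. Now I draw it out toward the robot, rising slightly so the plug clears the near rim.

Emit:
apply_moves:
  plan:
    - [255,[0,0.05,-0.06],0]
    - [255,[0,0.1,-0.06],0]
    - [255,[0,0.15,-0.05],0]
    - [255,[0,0.2,-0.05],0]
    - [255,[0,0.2,-0.04],0]
    - [255,[0,0.2,-0.02],0]
    - [255,[0,0.2,0],0]
    - [255,[0,0.2,0],0]
    - [255,[0,0.15,0],0]
    - [255,[0,0.1,0],0]
    - [255,[0,0,0],0]

```text
time_s: 29.65
tcp_pos: [0.4322, 0.0389, 0.2028]
eef_rot: [-180.0, 0.0, -93.9]
contact_force: [0.7, -0.1, -2.1]
gripper_width: 0.0125
```

Run:
```python
from h import *
s=get_state();print(s['tcp_pos'],s['contact_force'],s['moment'],s['gripper_width'],s['joints'].round(1))
cap('side','s14');crop('s14',230,175,360,275,5.8,'s14c')
```

```text
[0.43218326 0.03893369 0.2027789 ] [ 0.65923108 -0.11118616 -2.08459329] [-0.01004947  0.09210978 -0.02466222] 0.012538719093348728 [ 31.4  -2.9 -28.   -0.  -64.8  54.7]
```

View pics/s14c.png

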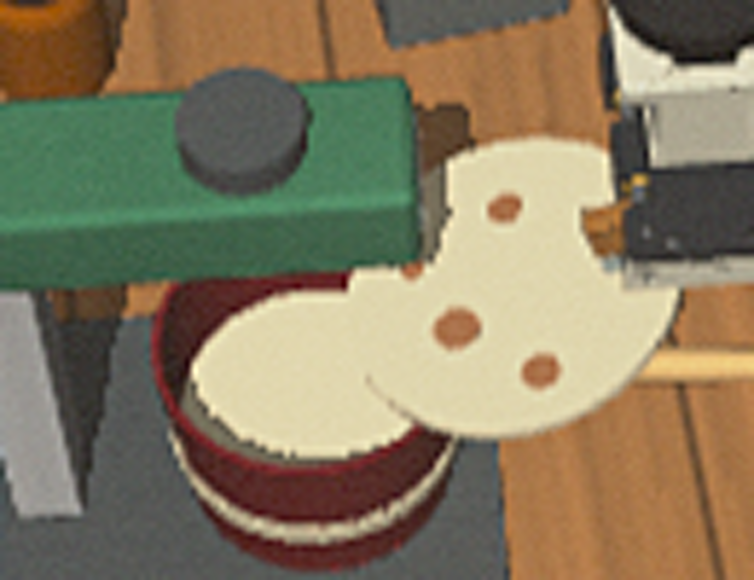

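Emit:
apply_moves:
  plan:
    - [255,[-0.1,0.05,0],0]
    - [255,[-0.2,0.05,0],0]
    - [255,[-0.3,0.05,0],0]
    - [255,[-0.3,0.05,0],0]
    - [255,[-0.3,0.05,0],0]
    - [255,[-0.35,0.05,0],0]
    - [255,[-0.35,0.05,0],0]
    - [255,[-0.35,0.05,0],0]
    - [255,[-0.35,0.05,0],0]
    - [255,[-0.3,0.05,0],0]
    - [255,[-0.2,0,0],0]
    - [255,[-0.1,0,0],0]

```text
time_s: 31.2
tcp_pos: [0.4183, 0.2007, 0.2026]
eef_rot: [180.0, -0.0, -93.9]
contact_force: [-0.3, -0.8, -2.0]
gripper_width: 0.013
```

Run:
```python
from h import *
s=get_state();print(s['tcp_pos'],s['contact_force'],s['joints'].round(1))
# refine bat from both views
d=load('side0');crop('side0',305,290,405,380,7,'b1')
cap('side','s15');crop('s15',260,220,400,390,3.5,'s15c')
for n in('top0','side0'):
    d=load(n);im=d['frame'].copy()
    for t in np.linspace(0,6.28,60):
        q=proj(d,(.4547+.11*np.cos(t),.318+.11*np.sin(t),.015));cv2.circle(im,tuple(int(round(i)) for i in q),0,(255,0,0),-1)
    x,y=(170,215) if n=='top0' else (305,290)
    cv2.imwrite('pics/b_%s.png'%n,cv2.resize(im[y:y+90,x:x+100],None,fx=4,fy=4,interpolation=cv2.INTER_NEAREST))
a=cv2.imread('pics/b_top0.png');b=cv2.imread('pics/b_side0.png');cv2.imwrite('pics/bb.png',np.hstack([a,b]))
```

```text
[0.41832466 0.2007344  0.20257781] [-0.34162748 -0.81759437 -1.96630462] [ 50.1   0.3 -24.9   0.  -64.7  36.1]
```

View pics/bb.png

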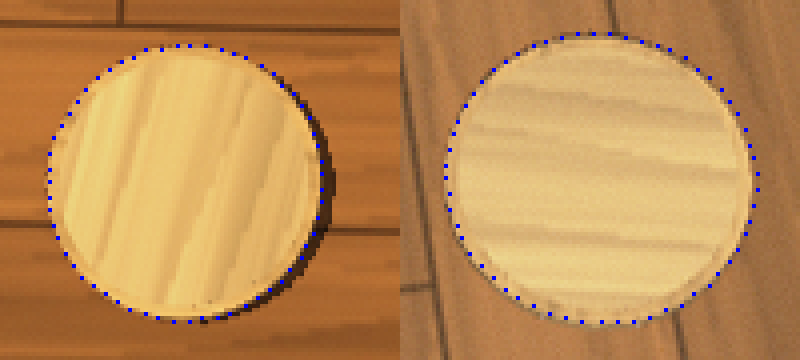

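View pics/s15c.png

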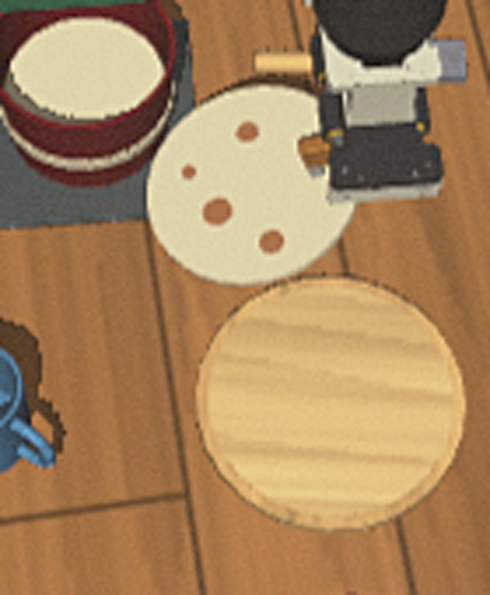

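The lid is clear of the tub and mixer, and the bat centre fits both views at (0.455, 0.319). I move over the bat.

Emit:
apply_moves:
  plan:
    - [255,[-0.1,0.05,0],0]
    - [255,[-0.2,0.1,0],0]
    - [255,[-0.3,0.12,0.1],0]
    - [255,[-0.35,0.13,0.2],0]
    - [255,[-0.35,0.15,0.25],0]
    - [255,[-0.35,0.15,0.25],0]
    - [255,[-0.3,0.12,0.25],0]
    - [255,[-0.25,0.1,0.2],0]
    - [255,[-0.14,0.05,0.15],0]
    - [255,[-0.07,0.03,0.05],0]
    - [255,[0,0,0],0]

```text
time_s: 32.62
tcp_pos: [0.3767, 0.3238, 0.1302]
eef_rot: [-180.0, -0.0, -93.9]
contact_force: [0.5, 0.0, -1.0]
gripper_width: 0.0131
```

Run:
```python
from h import *
s=get_state();print(s['tcp_pos'],s['contact_force'],s['joints'].round(1),s['eef_rot'])
cap('side','s16');crop('s16',290,270,420,390,5,'s16c')
```

```text
[0.37666713 0.32379231 0.13018104] [ 0.47766657  0.04605552 -0.99718345] [ 63.4   7.4 -27.5   0.  -55.1  22.7] [-1.79997271e+02 -6.11081014e-03 -9.38996021e+01]
```

View pics/s16c.png

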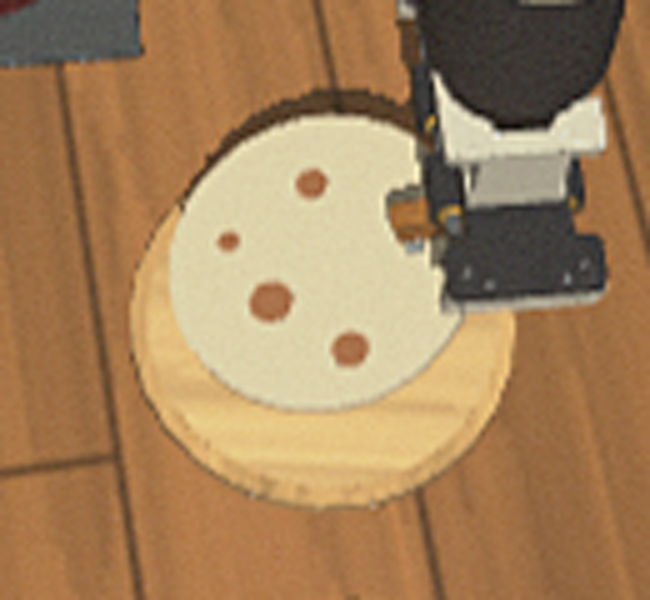

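Run:
```python
from h import *
fitsp('s16',[(290+u/5-.4,270+v/5-.4) for u,v in[(228,241),(270,301),(350,349)]],get_state())
```

```text
tilt 15.7 gx -0.0957 gz 0.0421 res 0.26 far [0.5422 0.3134 0.0674] plugfar [0.5228 0.3148 0.0645] plugnear [0.3921 0.3237 0.1012] org [0.4574 0.3192 0.0829] hend [0.3759 0.3248 0.1619]
```

Tilt 15.7°, held steady. I lower until the plug's far edge touches the board.

Emit:
apply_moves:
  plan:
    - [255,[0,0,0.1],0]
    - [255,[0,0,0.15],0]
    - [255,[0,0,0.15],0]
    - [255,[0,0,0.15],0]
    - [255,[0,0,0.12],0]
    - [255,[0,0,0.1],0]
    - [255,[0,0,0.08],0]
    - [255,[0,0,0.05],0]
    - [255,[0,0,0.02],0]
    - [255,[0,0,0.02],0]
    - [255,[0,0,0],0]

```text
time_s: 34.05
tcp_pos: [0.3766, 0.3238, 0.0832]
eef_rot: [-180.0, 0.0, -93.9]
contact_force: [0.3, 0.7, -2.0]
gripper_width: 0.0127
```

Emit:
apply_moves:
  plan:
    - [255,[0,0,0.02],0]
    - [255,[0,0,0.02],0]
    - [255,[0,0,0],0]

```text
time_s: 34.42
tcp_pos: [0.3765, 0.3238, 0.0811]
eef_rot: [180.0, -0.0, -93.9]
contact_force: [0.6, 0.5, -2.3]
gripper_width: 0.0131
```

Emit:
apply_moves:
  plan:
    - [255,[0,0,0.02],0]
    - [255,[0,0,0.02],0]
    - [255,[0,0,0],0]

```text
time_s: 34.8
tcp_pos: [0.3765, 0.3237, 0.0791]
eef_rot: [180.0, -0.0, -93.9]
contact_force: [-0.0, 0.1, -2.2]
gripper_width: 0.0129
```

Emit:
apply_moves:
  plan:
    - [255,[0,0,0.02],0]
    - [255,[0,0,0.02],0]
    - [255,[0,0,0.02],0]
    - [255,[0,0,0],0]

```text
time_s: 35.3
tcp_pos: [0.3766, 0.3238, 0.0761]
eef_rot: [180.0, -0.0, -93.9]
contact_force: [-0.0, -0.2, -1.9]
gripper_width: 0.0126
```

Emit:
apply_moves:
  plan:
    - [255,[0,0,0.03],0]
    - [255,[0,0,0.03],0]
    - [255,[0,0,0.02],0]
    - [255,[0,0,0],0]

```text
time_s: 35.8
tcp_pos: [0.3766, 0.3238, 0.0721]
eef_rot: [-180.0, 0.0, -93.9]
contact_force: [-0.7, 1.0, -0.8]
gripper_width: 0.013
```

Run:
```python
from h import *
s=get_state();print(s['contact_force'],s['moment'])
cap('side','s17');crop('s17',290,270,420,390,5,'s17c')
```

```text
[-0.73212793  0.98303303 -0.80078439] [0.0050121  0.26821927 0.01851144]
```

View pics/s17c.png

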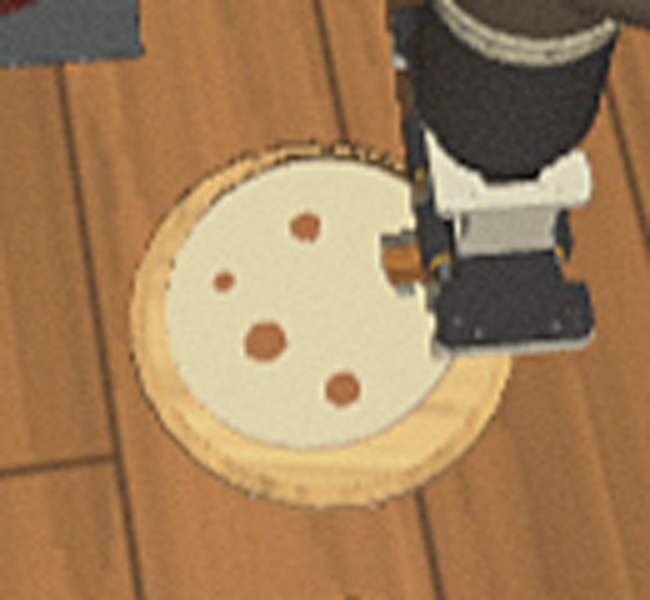

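Run:
```python
from h import *
fitsp('s17',[(290+u/5-.4,270+v/5-.4) for u,v in[(223,282),(265,342),(342,389)]],get_state())
```

```text
tilt 14.2 gx -0.0960 gz 0.0421 res 0.3 far [0.5444 0.3137 0.0132] plugfar [0.525  0.315  0.0099] plugnear [0.3935 0.324  0.0433] org [0.4593 0.3195 0.0266] hend [0.3758 0.3252 0.1036]
```

Emit:
apply_moves:
  squeeze: 8
  plan:
    - [255,[0,0,0],0]
    - [255,[0,0.01,0.03],0]
    - [255,[0,0.02,0.03],0]
    - [255,[0,0.015,0.03],0]
    - [255,[0,0,0],0]

```text
time_s: 36.48
tcp_pos: [0.3743, 0.3239, 0.0675]
eef_rot: [180.0, -0.0, -93.9]
contact_force: [-0.4, -0.9, -0.1]
gripper_width: 0.0139
```

Emit:
apply_moves:
  plan:
    - [255,[0,0.03,0.05],0]
    - [255,[0,0.03,0.06],0]
    - [255,[0,0.03,0.06],0]
    - [255,[0,0.03,0.06],0]
    - [255,[0,0.03,0.06],0]
    - [255,[0,0.025,0.06],0]
    - [255,[0,0.025,0.06],0]
    - [255,[0,0.02,0.05],0]
    - [255,[0,0.01,0.04],0]
    - [255,[0,0,0],0]

```text
time_s: 37.72
tcp_pos: [0.3626, 0.3246, 0.0425]
eef_rot: [180.0, -0.0, -93.9]
contact_force: [-0.9, 1.1, -1.0]
gripper_width: 0.0137
```

Run:
```python
from h import *
s=get_state();print(s['contact_force'],s['moment'])
cap('side','s18');crop('s18',290,270,420,390,5,'s18c')
```

```text
[-0.86668933  1.14170557 -0.97252991] [ 0.09078286  0.33886289 -0.04035051]
```

View pics/s18c.png

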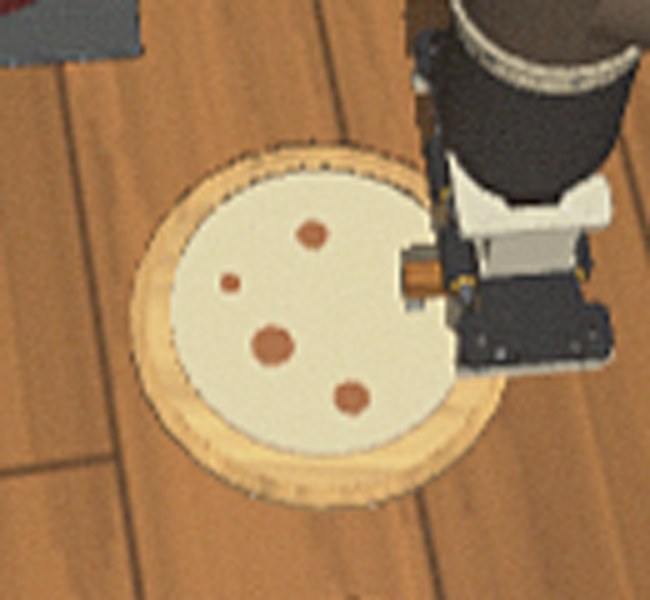

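Nearly flat and centred. I lower the last few mm and watch the force.

Emit:
apply_moves:
  plan:
    - [255,[0,0.01,0.03],0]
    - [255,[0,0.01,0.03],0]
    - [255,[0,0.01,0.03],0]
    - [255,[0,0,0],0]

```text
time_s: 38.28
tcp_pos: [0.3615, 0.3249, 0.0384]
eef_rot: [-180.0, 0.0, -93.9]
contact_force: [-0.8, -0.5, 3.2]
gripper_width: 0.0139
```

The force reversed to +3 N, so the lid is seated. I'll verify that in pictures before releasing.

Run:
```python
from h import *
s=get_state();print(s['tcp_pos'],s['contact_force'],s['moment'])
cap('side','s19');crop('s19',290,270,420,390,5,'s19c')
c=load('s19')
# flat outline fit at disc top z .029
```

```text
[0.36151407 0.32490291 0.03838821] [-0.75697754 -0.53053291  3.18604753] [-0.303428    0.42834121  0.03590324]
```

View pics/s19c.png

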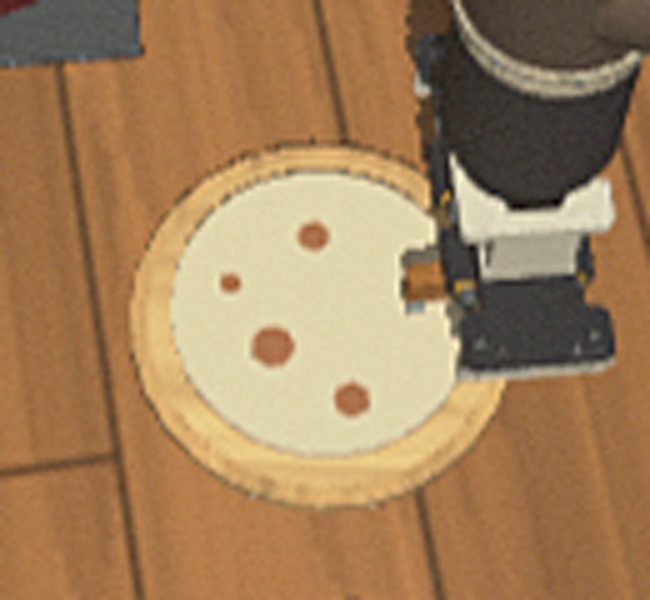

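Emit:
apply_moves:
  plan:
    - [180,[0,0,0],0]
    - [120,[0,0,0],0]
    - [0,[0,0,0],0]
    - [0,[0,0,0],0]
    - [0,[0,0,0],0]
    - [0,[0,0,-0.1],0]
    - [0,[0,0,-0.2],0]
    - [0,[0,0,-0.4],0]
    - [0,[0,0,-0.6],0]
    - [0,[0,0,-0.8],0]
    - [0,[0,0,-0.8],0]
    - [0,[0,0,-0.5],0]

```text
time_s: 39.83
tcp_pos: [0.3617, 0.3253, 0.2112]
eef_rot: [-179.9, 0.2, -93.9]
contact_force: [0.8, 0.4, -0.4]
gripper_width: 0.0877
```

Emit:
apply_moves:
  plan:
    - [0,[-0.4,0,-0.3],0]
    - [0,[-0.8,0,-0.3],0]
    - [0,[-0.8,0,-0.2],0]
    - [0,[-0.8,0,0],0]
    - [0,[-0.8,0,0],0]
    - [0,[-0.4,0,0],0]
    - [0,[0,0,0],0]
    - [0,[0,0,0],0]

```text
time_s: 40.83
tcp_pos: [0.3749, 0.5238, 0.2486]
eef_rot: [180.0, 0.0, -93.9]
contact_force: [-0.2, 0.0, -0.4]
gripper_width: 0.0876
```

Run:
```python
from h import *
s=get_state();print(s['time_s'],s['tcp_pos'],s['contact_force'],s['gripper_width'])
cap('side','s20');cap('top','t20');crop('t20',175,220,260,300,7,'t20c')
```

```text
40.825 [0.37486447 0.52378548 0.24856915] [-0.20681127  0.00228085 -0.35335356] 0.08759677060497181
```

View pics/s20.png

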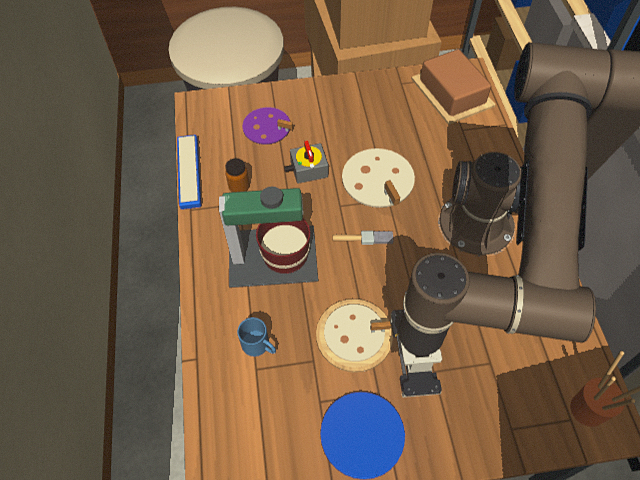

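View pics/t20.png

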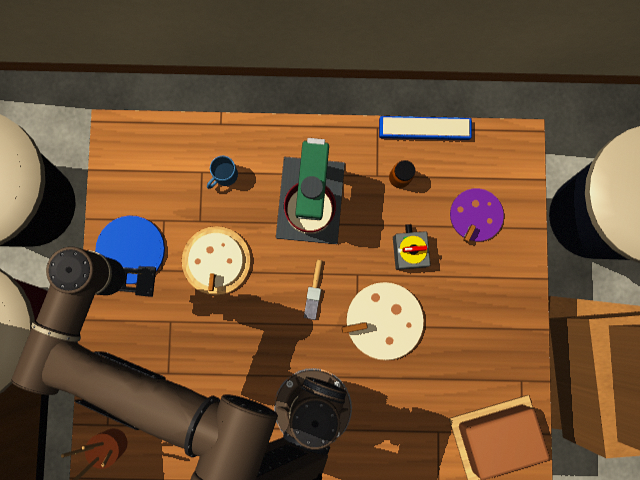

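View pics/t20c.png

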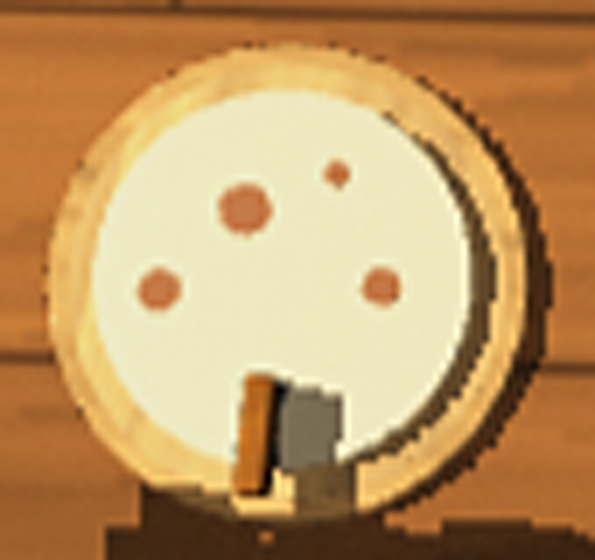

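In the pictures the lid lies flat and centred on the wooden board: in the crop its circle centre is (281,279) against the board's (288,283), mostly parallax. The isolator points at white, the bystanders are unmoved and the arm is clear. Handing in.

Run:
```python
from h import *
a=load('top0');b=load('t20')
for n,(x,y,w,h) in dict(jar=(380,150,50,50),mug=(200,145,55,50),brush=(295,255,35,70)).items():
    print(n,np.abs(a['frame'][y:y+h,x:x+w].astype(int)-b['frame'][y:y+h,x:x+w]).mean().round(2))
B=lambda u,v:(175+u/7-.4,220+v/7-.4)
print('lid',ray(b,*B(281,279),.029)[:2],'bat',ray(b,*B(288,283),.015)[:2])
print(close_job())
```

```text
jar 2.97
mug 3.05
brush 8.13
lid [0.45541257 0.32016148] bat [0.45477448 0.3188552 ]
the job is handed in; nothing more can be done
None
```

The job is done and handed in at about 41 s of the 72 s allowed.

- **Isolator:** I gripped the red handle and turned it anticlockwise until it hit its stop (the turning moment jumped to 0.37 N m). In both views the pointer sits at the white mark.
- **Lid grip:** The tool could only point straight down, so I gripped the handle near its outer end to keep the gripper body about 3–4 mm off the mixer head. First I slid the lid about 6 mm toward the robot to get a better hold.
- **Tipping:** A light grip let the lid pivot on the rim, then I clamped it. The tilt first overshot to about 18–19°, so I set it back on the rim and corrected it. During this the far edge dipped about 10–14 mm below the rim, inside the tub.
- **Drawing out:** The lid came out with its far edge a few millimetres above the rim. I saw no contact with the mixer in the forces or pictures.
- **Tilt readings disagree:** The camera fit gave 15.5–15.7° while drawing out, but the height at which the lid touched the board suggests nearer 12–14°.
- **Placing:** I lowered it edge first, pivoted it flat, and let go only once the force reversed (+3 N, seated). The lid's centre is about 1.5 mm from the board's centre, handle up.
- **Bystanders:** Comparing first and last top views, the jar, mug and brush look unmoved. The brush area differed a little more (8 against 3 in mean pixel difference); I took this as the arm's shadow and did not check it further.

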